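# Set up the crumb mill and load it with dry bread

### The job

Get the crumb mill ready: slide the crumb pan by its handle into the bay under the mill head, under the retaining lips and fully home against the stop. Then lift the pusher out of the feed chute, put every piece of dry baguette from the board down the chute, and fit the pusher back in the chute until its collar sits flat on the rim. Leave the muffins and the other kitchen things where they are.

Things in the scene. Friction and masses are not known exactly. Their poses are not given: they have to be found in the camera images.
- mill: bread-crumb mill, fixed: aluminium head 140 x 130 mm (x, y) on two steel cheeks over a bay for the crumb pan, steel feed chute on top, white motor housing behind (x = 90 to 300 mm, 170 wide, 186 high). Origin on the counter under the chute's middle; z up; x runs from the bay's open end to the motor, the way the pan slides in. The open end faces roughly the robot's right (-y)
- mill_mouth (a point): centre of the chute's mouth, level with its rim, 210 mm above the counter; axes as the mill's. The chute is open 84 mm (x) by 70 mm (y), walls 6 mm, and goes straight down 64 mm into the chamber
- mill_chamber (a point): centre of the chamber under the chute, 100 mm above the counter; axes as the mill's. The chamber is 124 x 110 mm (x, y) inside; its floor is 58 mm above the counter, with a grating roller along x in its middle that stands up to 72 mm. Five bread pieces fit in below the seated pusher, best dropped at different spots of the mouth so that they spread
- mill_bay (a point): on the counter in the bay, 20 mm from the mill's origin along -x: here lies the pan's origin when the pan is fully home, to within 1 mm; axes as the mill's, and the pan's x axis is then along them. The stop that the pan's far rim meets is 71 mm further along x. The head's underside is 50 mm above the counter and covers the bay from 50 mm before this point (-x) on
- mill_entry (a point): on the counter at the open end of the two cheeks, 70 mm before mill_bay (along -x); axes as the mill's. From here to the stop the cheeks stand 116 mm apart; before it they flare out to about 150 mm apart over 27 mm. Along the top of each cheek a retaining lip reaches 10 mm inwards, underside 43.5 mm above the counter: the pan's rim runs under it
- pan: loose open steel crumb pan, about 0.35 kg: body 124 x 96 mm, 40 mm high, with a rim flange 3 mm thick round its top, 140 mm (x) by 112 mm (y) over the rim. Origin at the centre of its underside, z up. A black stub handle 16 mm wide (y) and 12 mm high (27 to 39 mm above the underside) sticks out to -x, from x = -66 to -150 mm. It slides on the counter
- pan_grip (a point): middle of the pan's handle, to be gripped from above across its 16 mm width (along the pan's y): 115 mm from the pan's origin along -x, 33 mm above its underside; axes as the pan's
- pusher: white plastic pusher, about 0.25 kg, at first fitted in the chute; origin at the centre of its underside, z up. Foot 80 x 66 mm (x, y), 35 mm high, lowest 8 mm 72 x 58 mm; then a collar 100 x 86 mm, 6 mm thick; then a ridge grip 22 mm thick (x), 52 mm long (y), from 41 to 83 mm up. Stands upright on the counter. Seated: collar on the rim, origin 175 mm above the counter
- pusher_grip (a point): middle of the pusher's ridge grip, to be gripped from above across its 22 mm thickness (along the pusher's x), 64 mm above the pusher's underside; axes as the pusher's, which when seated lie along the mill's (either way round)
- board: white plastic cutting board 300 x 230 mm (x, y), 10 mm thick, fixed to the counter; origin at the centre of its underside. The bread pieces and one muffin lie on it
- bread1: piece of dry baguette (some starts have only three or four of the five), a stubby loaf section lying on its flat side, one end rounded: 44 mm long (x), 34 mm wide (y), 33 mm high, 30 g; origin at the centre of its underside
- bread2: piece of dry baguette as bread1, both ends cut, 38 mm long (x), 34 mm wide (y), 33 mm high
- bread3: piece of dry baguette as bread1, both ends cut, 42 mm long (x), 34 mm wide (y), 33 mm high
- bread4: piece of dry baguette as bread1, one end rounded, 36 mm long (x), 34 mm wide (y), 33 mm high
- bread5: piece of dry baguette as bread1, both ends cut, 40 mm long (x), 34 mm wide (y), 33 mm high
- muffin1: muffin in a paper case, 58 mm across, 43 mm high, standing on the board among the bread; origin under its centre; to be left alone
- muffin2: another muffin of the same size, on the counter; to be left alone
- ramekin: white ceramic ramekin, 70 mm across, 40 mm high; origin under its centre; to be left alone
- jar: amber glass jar, 64 mm across, 110 mm high; origin under its centre; to be left alone
- brush: pastry brush with a wooden handle, 200 mm long, lying along its x axis; to be left alone
- bowl: steel mixing bowl, 150 mm across, 70 mm high; origin under its centre; to be left alone

How it is judged (in metres and radians):
On the way, in this order (a step that is already met when the one before it is completed fails the run):
1. the crumb pan is fully home in the bay (x of pan in the frame of mill_bay between -0.006 and 0.006 m and y of pan in the frame of mill_bay between -0.004 and 0.004 m and height (world z) of pan between -0.004 and 0.004 m and angle between the x axis of pan and the x axis of mill, either way round below 0.06 rad and angle between pan's own z axis and vertical below 0.06 rad), for 0.2 s.
2. all the bread is in the mill (x of bread1 in the frame of mill between -0.062 and 0.062 m and y of bread1 in the frame of mill between -0.055 and 0.055 m and z of bread1 in the frame of mill between 0.045 and 0.19 m and x of bread2 in the frame of mill between -0.062 and 0.062 m and y of bread2 in the frame of mill between -0.055 and 0.055 m and z of bread2 in the frame of mill between 0.045 and 0.19 m and x of bread3 in the frame of mill between -0.062 and 0.062 m and y of bread3 in the frame of mill between -0.055 and 0.055 m and z of bread3 in the frame of mill between 0.045 and 0.19 m and x of bread4 in the frame of mill between -0.062 and 0.062 m and y of bread4 in the frame of mill between -0.055 and 0.055 m and z of bread4 in the frame of mill between 0.045 and 0.19 m and x of bread5 in the frame of mill between -0.062 and 0.062 m and y of bread5 in the frame of mill between -0.055 and 0.055 m and z of bread5 in the frame of mill between 0.045 and 0.19 m), for 0.2 s.
At the end, for the whole second after the job is handed in: pan in the bay within 6 mm of fully home, 4 mm sideways and 0.06 rad in line, flat on the counter; every bread piece present inside the mill's chamber or chute; pusher upright in the chute, collar within 5 mm of the rim; pan and pusher at rest (all of step 1 and all of step 2 and z of pusher in the frame of mill_mouth below -0.03 m and horizontal distance between pusher and mill_mouth below 0.006 m and angle between pusher's own z axis and vertical below 0.06 rad and linear speed of each of pusher, pan below 0.02 m/s); the robot touches nothing.
It fails at once if a muffin or another bystander is moved more than 50 mm or tipped over (distance of any of muffin1, muffin2, ramekin, jar, brush, bowl from where it was at the start of the episode above 0.05 m or angle between any of muffin1, muffin2, ramekin, jar, bowl's own z axis and vertical above 0.7 rad).
Of bread1, bread2, bread3, bread4, bread5 only 3 to 5 are there at a start; the rules pass over those that are not, and their reading is None.
At some moment in a run one of bread1, bread2, bread3, bread4, bread5, pan may be knocked a few centimetres aside while the robot is not near it.
It also fails if it takes over 210 s, if anything falls off the work surface, if the arm or the gripper's body presses on something with over 40 N, if the wrist force passes 120 N, or if a joint passes its speed limit or range.

### The arm

A 6-joint arm with a two-finger parallel gripper is mounted at the origin on the work surface. World frame = base frame: x ahead of the robot, y to its left, z up, the work surface at z = 0. Lengths are in m, angles in degrees, forces in N, time in s.
With the tool pointing down it reaches from about 0.25 to 0.725 m from the base axis. Payload 9.7 kg.
Tool frame: the origin (TCP) lies at the very end of the fingers, on their centre line; the grasp point (between the pads) lies 19 mm behind it (bot.grip_point_offset is the distance from the TCP to the grasp point, in m); y points along the fingers, x is the direction in which the jaws open and shut, and the axes are right-handed (so a half turn about y gives the same grasp; the last joint's range is limited). The gripper opens to 85 mm and grips with 20 to 120 N. Pads are 22 mm wide; open, the fingers measure 114 mm over their backs; the gripper's body (76 mm by 85 mm) begins 54 mm behind the grasp point. The pads swing forward as they close: fully open they stand 13 mm farther back than shut.
Start: joints at [-63.197, 4.979, 10.078, 95.1, 0, 90], TCP at [0.248, -0.491, 0.231] pointing down, gripper open.
Joint ranges: [-179.16, 179.16], [-48.56, 103.87], [-65.8, 70.77], [-126.05, 130.52], [-82.76, 87.17], [-180, 180]. Speed limits (degrees/s): [127.2, 127.2, 147.25, 180, 180, 180].

### API

Orientations are given as [roll, pitch, yaw] about the fixed x, y, z axes, in that order (R = Rz(yaw) Ry(pitch) Rx(roll)).
In Python, from workcell import bot gives the robot as it stands.
- The arm moves only by the shell command python3 -m inch 'ROWS' [FORCE]. ROWS is JSON, a list of rows, each a list of 3 entries, a list of its own where there are three numbers: the shift along the tool's x, y, z in mm, then the turn, a rotation vector about the tool's x, y, z in rad, then the finger opening in mm, from 0 to 85.4. In form: [[[x, y, z], [ax, ay, az], grip], ...]. A call has 1 to 20 rows; each row is the pose to reach, as a shift and turn from the pose measured when the call began, along the tool's axes at that moment; what a row does not reach only later rows make up. A row lasts 1/10 s, in which the tool goes at most 50 mm and 8.59 degrees, less where a joint would pass 70% of its speed; a pose out of reach is approached as far as the arm can. A call with a gripper value outside its range is refused whole. The fingers move at their own pace and stop on an object; FORCE is the grip in N (left out, the last holds). Time passes only in rows, so rows that repeat a pose let the fingers close. It gives the time, the measured TCP pose, the force and the opening at its end, in the units of the state.
- bot.get_obs(): the state, without advancing time (a new reading comes with each control period).
- bot.camera(name): name is "scene" or "top" or "wrist"; returns a dict with "frame" (400x640x3 uint8, red, green, blue), "mtx" (3x3 intrinsics, pixels), "origin" and "orientation" of the camera in the world. Camera axes: x right, y down, z forward; pixel columns grow to the right and rows downward; lengths in m; the calibration is good to about 2 mm. A picture is of the moment at which its call begins. There is no depth.
- bot.job_done(): hands the job in, once; it reports no verdict.
Trained networks look in a picture, given as the dict that the camera call returned (one of the last four; its "shot" number tells which), for a name from the list of things; names that differ only in an ending like _2 or _b are one class to them, and where a whole thing is asked for, a point or a joint stands for the part that bears it (a point fixed in the world has none). Each returns a list of dicts, best first, with "confidence" (0 to 1); they miss things now and then, are a little off and sometimes report something else, mostly with a low value. They report only what shows in the picture. A call takes as long as a camera call.
- bot.search_frame(picture, name): "box" ([left, top, right, bottom] in pixels, round what is visible of it).
- bot.cut_out(picture, name): "region" (400x640 bool, what is visible of it) and "box" ([left, top, right, bottom] in pixels, round what is visible of it).
The state is a dict: "time": time; "q": joint angles; "qd": joint speeds; "joint_efforts": joint torques, N m; "ee_pos": TCP position; "tcp_rot": TCP orientation; "wrist_force": force on the tool from outside, world axes, zero at the start; "torque": the same for the moment, N m; "opening": finger opening in m.
Only numpy, scipy, OpenCV 4.12 (cv2) and the standard library are available. Lean on these libraries where they do the work, as an engineer would, in place of code of your own. Each camera call takes 0.05 s, during which the arm holds its last target. There are 200 camera calls.

## Working session

There is one attempt and no reset: what is moved stays moved. The work goes in short steps, Python scripts to look and compute and a shell command to move; the robot and the scene stay as the last step left them, time stands still between calls to the robot, and variables do not carry over. Pictures are saved under pics/ and viewed, about 12 in all and at most 16, crops included, and the job is handed in when it is done.

```bash
mkdir -p pics; ls; cat > h.py <<'E'
import numpy as np, cv2
from scipy.spatial.transform import Rotation as R
from workcell import bot
def rot(o): 
    o=np.array(o,float); return o if o.shape==(3,3) else R.from_euler('xyz',o,degrees=True).as_matrix()
def ray(p,uv):
    K=np.array(p['mtx']); d=rot(p['orientation'])@np.linalg.inv(K)@np.array([uv[0],uv[1],1.]); return np.array(p['origin']),d
def at(p,uv,z):
    o,d=ray(p,uv); return (o+d*(z-o[2])/d[2])
def proj(p,X):
    c=rot(p['orientation']).T@(np.array(X).T-np.array(p['origin'])[:,None]); u=np.array(p['mtx'])@c; return (u[:2]/u[2]).T
def save(p,n,crop=None,s=1):
    f=p['frame'][:,:,::-1]
    if crop: f=f[crop[1]:crop[3],crop[0]:crop[2]]
    cv2.imwrite('pics/'+n+'.png',cv2.resize(f,None,fx=s,fy=s,interpolation=cv2.INTER_CUBIC))
def off(pos,yaw):
    """tool shift (mm) and turn rotvec from now to TCP pos, pointing down, with tool-x (jaw) at world yaw deg (mod 180)"""
    o=bot.get_obs(); M=rot(o['tcp_rot']); s=M.T@(np.array(pos)-o['ee_pos'])*1000
    best=None
    for k in (0,180):
        a=np.radians(yaw+k); x=np.array([np.cos(a),np.sin(a),0]); T=None
        return_axis=np.array([0,0,-1.])
        T=np.column_stack([x,return_axis,np.cross(x,return_axis)])
        rv=R.from_matrix(M.T@T).as_rotvec()
        if best is None or np.linalg.norm(rv)<np.linalg.norm(best): best=rv
    return s.round(1),best.round(3)
E
python3 - <<'E'
from h import *
o=bot.get_obs(); print({k:np.round(v,3).tolist() for k,v in o.items()})
for n in ('top','scene'):
    p=bot.camera(n); save(p,n+'0'); print(n,np.round(p['origin'],3),p['orientation'],np.array(p['mtx']).tolist())
    for t in ['mill','pan','pusher','board','bread1','bread2','bread3','bread4','bread5','muffin1','muffin2','bowl','jar','brush','ramekin']:
        print(t,[(np.round(d['box']).astype(int).tolist(),round(d['confidence'],2)) for d in bot.search_frame(p,t)][:6])
E
```

```text
pics
{'time': 0.0, 'q': [-63.198, 5.01, 10.031, 95.098, -0.001, 90.002], 'qd': [0.073, -0.028, 0.086, 0.086, 0.024, 0.101], 'joint_efforts': [-0.001, -52.039, 46.481, 0.016, -0.0, -0.0], 'ee_pos': [0.248, -0.491, 0.231], 'tcp_rot': [-90.001, 0.077, -63.2], 'wrist_force': [-0.273, -0.362, -0.216], 'torque': [-0.019, 0.03, -0.035], 'opening': 0.085}
top [ 0.477 -0.103  1.292] [-175.87248788   -0.63151411  -89.64163739] [[376.6444217892112, 0.0, 322.81054662038366], [0.0, 376.6444217892112, 204.0875184923464], [0.0, 0.0, 1.0]]
mill [([71, 148, 229, 220], 0.58), ([210, 243, 271, 266], 0.46)]
pan [([266, 174, 300, 236], 0.95), ([341, 224, 353, 237], 0.39)]
pusher [([269, 170, 298, 234], 0.66), ([151, 168, 192, 208], 0.55)]
board [([328, 183, 402, 277], 0.94)]
bread1 [([379, 219, 393, 232], 0.68), ([374, 195, 386, 209], 0.64), ([347, 251, 360, 266], 0.53), ([381, 249, 391, 259], 0.4), ([328, 184, 402, 280], 0.38)]
bread2 [([379, 219, 393, 232], 0.68), ([374, 195, 386, 209], 0.64), ([347, 251, 360, 266], 0.53), ([381, 249, 391, 259], 0.4), ([328, 184, 402, 280], 0.38)]
bread3 [([379, 219, 3
[... 1667 characters left out ...]
2, 285], 0.49), ([353, 32, 458, 157], 0.22)]
bread4 [([257, 256, 272, 276], 0.71), ([230, 244, 243, 260], 0.68), ([244, 217, 263, 228], 0.6), ([275, 222, 290, 236], 0.56), ([284, 265, 302, 285], 0.49), ([353, 32, 458, 157], 0.22)]
bread5 [([257, 256, 272, 276], 0.71), ([230, 244, 243, 260], 0.68), ([244, 217, 263, 228], 0.6), ([275, 222, 290, 236], 0.56), ([284, 265, 302, 285], 0.49), ([353, 32, 458, 157], 0.22)]
muffin1 [([372, 235, 391, 256], 0.64), ([304, 231, 321, 250], 0.59)]
muffin2 [([372, 235, 391, 256], 0.64), ([304, 231, 321, 250], 0.59)]
bowl [([147, 279, 208, 338], 0.72)]
jar [([403, 172, 426, 203], 0.82)]
brush [([306, 120, 330, 162], 0.65)]
ramekin [([323, 94, 342, 110], 0.67)]
```

```bash
python3 - <<'E'
import cv2
a=cv2.imread('pics/top0.png')[120:300,60:500]; cv2.imwrite('pics/top0c.png',cv2.resize(a,None,fx=1.8,fy=1.8,interpolation=cv2.INTER_CUBIC))
a=cv2.imread('pics/scene0.png')[30:350,140:480]; cv2.imwrite('pics/scene0c.png',cv2.resize(a,None,fx=1.8,fy=1.8,interpolation=cv2.INTER_CUBIC))
E
```

```text
(no output)
```

View pics/top0c.png

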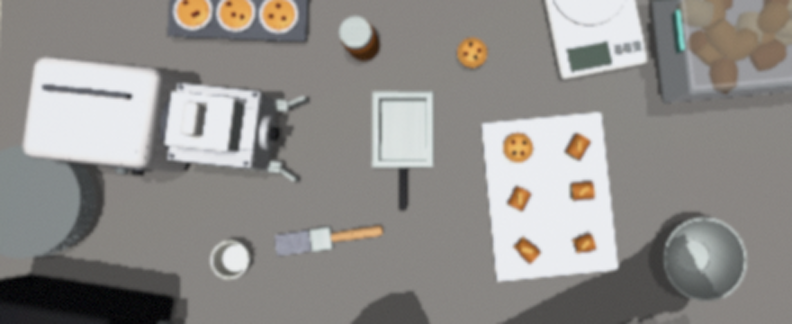

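View pics/scene0c.png

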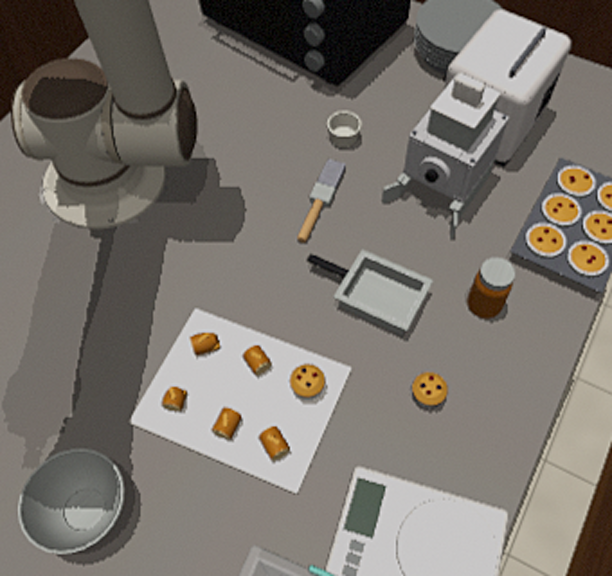

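Top view: mill on the left (crop ~215,125), its open end facing right; pan in the middle (402,130) with its handle towards the robot; five breads and muffin1 (517,148) on the board at (550,195). The pan has to turn about 90°.

```bash
python3 - <<'E'
from h import *
p=bot.camera('top'); s=bot.camera('scene'); w=bot.camera('wrist'); save(w,'w0')
def info(p,n,z,k=1):
    for d in bot.cut_out(p,n)[:k]:
        c,_=cv2.findContours(d['region'].astype(np.uint8),0,2); c=max(c,key=cv2.contourArea)
        pts=np.array([at(p,q[0],z)[:2] for q in c],np.float32)*1000
        r=cv2.minAreaRect(pts); print(n,round(d['confidence'],2),np.round(r[0]),np.round(r[1]),round(r[2],1),np.array(d['box']).round().tolist())
for nm,q in (('top',p),('scene',s)):
    print(nm); info(q,'bread1',.035,7); info(q,'pan',.04,2); info(q,'pusher',.216,2); info(q,'mill',.2); info(q,'board',.01); info(q,'muffin1',.03,3)
print(np.round(w['origin'],3),w['orientation'])
print('pan handle tip/col', at(p,(60+403/1.8,120+205/1.8),.039), at(p,(60+404/1.8,120+168/1.8),.039),'rim',[at(p,(60+a/1.8,120+b/1.8),.04)[:2].round(3).tolist() for a,b in((373,93),(433,93),(433,166),(373,166))])
print('chute corners',[at(p,(60+a/1.8,120+b/1.8),.216)[:2].round(3).tolist() for a,b in((203,93),(243,96),(242,154),(202,151))])
print('housing',[at(p,(60+a/1.8,120+b/1.8),.186)[:2].round(3).tolist() for a,b in((36,60),(160,66),(151,165),(26,155))])
E
```

```text
top
bread1 0.68 [ 481. -201.] [36. 42.] 63.4 [340.0, 223.0, 353.0, 240.0]
bread1 0.66 [ 579. -309.] [31. 44.] 63.3 [378.0, 195.0, 386.0, 209.0]
bread1 0.45 [ 386. -216.] [49. 35.] 45.4 [346.0, 251.0, 362.0, 266.0]
pan 0.72 [571.  16.] [221. 107.] 0.6 [270.0, 168.0, 298.0, 237.0]
pusher 0.76 [600. 323.] [99. 85.] 84.7 [151.0, 169.0, 192.0, 208.0]
pusher 0.44 [418. 111.] [ 34. 167.] 10.3 [209.0, 243.0, 272.0, 265.0]
mill 0.96 [598. 384.] [445. 177.] 83.5 [71.0, 151.0, 229.0, 221.0]
board 0.83 [ 486. -259.] [304. 230.] 5.9 [328.0, 184.0, 404.0, 279.0]
muffin1 0.65 [ 577. -199.] [53. 51.] 63.7 [336.0, 194.0, 359.0, 209.0]
muffin1 0.65 [ 756. -113.] [55. 54.] 0.5 [311.0, 140.0, 332.0, 159.0]
scene
bread1 0.73 [ 484. -209.] [36. 52.] 64.4 [272.0, 223.0, 291.0, 239.0]
bread1 0.73 [ 582. -317.] [33. 52.] 56.5 [283.0, 267.0, 303.0, 285.0]
bread1 0.68 [ 391. -223.] [46. 42.] 49.1 [246.0, 215.0, 261.0, 227.0]
bread1 0.61 [ 500. -325.] [33. 48.] 6.7 [257.0, 256.0, 274.0, 276.0]
bread1 0.45 [ 405. -330.] [32. 34.] 9.1 [229.0, 244.0, 245.0, 257.0]
pan 0.69 [571.   3.] [219. 130.] 2.0 [313.0, 170.0
[... 178 characters left out ...]
27. 189.] 89.3 [352.0, 33.0, 462.0, 161.0]
board 0.71 [564.  23.] [218. 125.] 0.5 [316.0, 172.0, 380.0, 215.0]
muffin1 0.81 [ 758. -118.] [51. 53.] 28.5 [370.0, 236.0, 390.0, 255.0]
muffin1 0.51 [ 574. -200.] [55. 55.] 75.6 [305.0, 234.0, 323.0, 249.0]
muffin1 0.51 [773. 112.] [ 65. 126.] 2.9 [402.0, 174.0, 425.0, 206.0]
[ 0.31  -0.46   0.374] [ 1.64197107e+02  3.02962667e-03 -6.32062690e+01]
pan handle tip/col [0.4676904 0.0117275 0.039    ] [0.53587567 0.01081412 0.039     ] rim [[0.675, 0.07], [0.676, -0.041], [0.54, -0.043], [0.539, 0.068]]
chute corners [[0.645, 0.317], [0.641, 0.253], [0.548, 0.252], [0.552, 0.315]]
housing [[0.702, 0.603], [0.694, 0.4], [0.531, 0.408], [0.546, 0.611]]
```

View pics/w0.png

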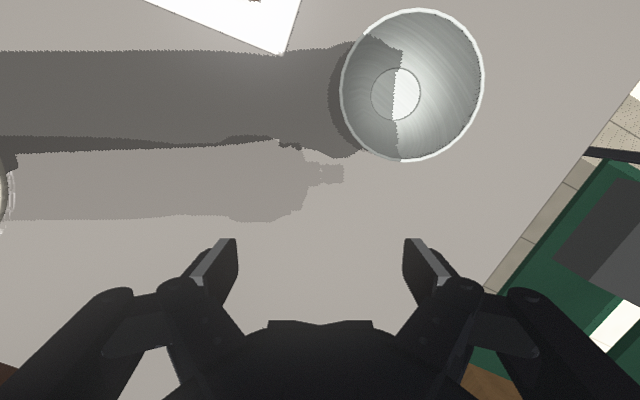

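Wrist view: only the bowl (410,85) and a board corner; camera is on the tool's +z side. Coarse estimates agree between the two cameras (pan yaw ≈0 at (0.607,0.014); mill yaw ≈85–87°, chute ≈(0.60,0.32)). I'll go and look at the pan and mill from the wrist.

```bash
python3 - <<'E'
from h import *
print(off([.55,.02,.33],90), off([.55,.02,.33],30))
E
```

```text
(array([-319.9,  -98.7,  499.9]), array([-0.   ,  0.468,  0.   ])) (array([-319.9,  -98.7,  499.9]), array([-0.   ,  1.515,  0.   ]))
```

```bash
python3 -m inch '[[[0,-99,0],[0,-0.3,0],85],[[0,-99,0],[0,-0.6,0],85],[[-320,-99,500],[0,-0.9,0],85],[[-320,-99,500],[0,-1.2,0],85],[[-320,-99,500],[0,-1.5,0],85],[[-320,-99,500],[0,-1.8,0],85],[[-320,-99,500],[0,-2.1,0],85],[[-320,-99,500],[0,-2.4,0],85],[[-320,-99,500],[0,-2.67,0],85],[[-320,-99,500],[0,-2.67,0],85],[[-320,-99,500],[0,-2.67,0],85],[[-320,-99,500],[0,-2.67,0],85],[[-320,-99,500],[0,-2.67,0],85],[[-320,-99,500],[0,-2.67,0],85],[[-320,-99,500],[0,-2.67,0],85],[[-320,-99,500],[0,-2.67,0],85],[[-320,-99,500],[0,-2.67,0],85],[[-320,-99,500],[0,-2.67,0],85],[[-320,-99,500],[0,-2.67,0],85],[[-320,-99,500],[0,-2.67,0],85]]'
python3 - <<'E'
from h import *
o=bot.get_obs();print(np.round(o['q'],1),o['ee_pos'],o['tcp_rot'])
w=bot.camera('wrist'); save(w,'w1'); print(w['origin'],w['orientation'],w['mtx'][0])
E
```

```text
time: 4.35
ee_pos: [0.55, 0.0202, 0.3303]
tcp_rot: [-90.0, -0.0, 89.6]
wrist_force: [-0.3, 0.4, 0.2]
opening: 0.085
[  2.1   8.8  25.6 106.8   0.    2.5] [0.54999465 0.02015269 0.33030492] [-9.00018929e+01 -1.59533148e-03  8.95725328e+01]
[0.48097218 0.02035196 0.47286329] [ 1.64109590e+02 -2.39936577e-02  8.95661981e+01] [277.94506433   0.         319.78860438]
```

View pics/w1.png

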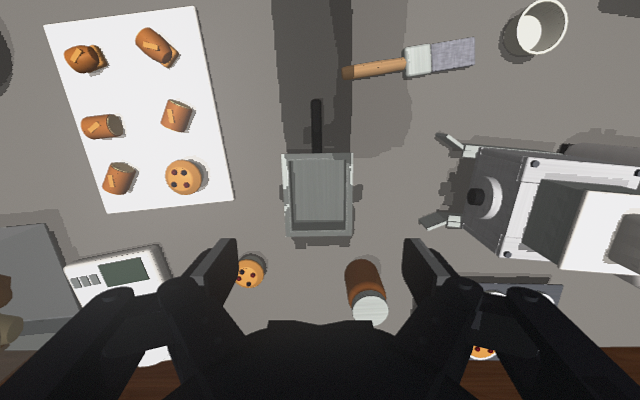

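Wrist view: pan rim spans (282–353,152–237), handle (316,99–152); brush tip at (343,73), mill head with front knob (480,198) and guide flares (440,135)/(425,222); all five breads and muffin1 (183,177) visible.

```bash
cat >> h.py <<'E'
def rects(p,n,z,k=1):
    out=[]
    for d in bot.cut_out(p,n)[:k]:
        c,_=cv2.findContours(d['region'].astype(np.uint8),0,2); c=max(c,key=cv2.contourArea)
        r=cv2.minAreaRect(np.array([at(p,q[0],z)[:2] for q in c],np.float32)*1000)
        print(n,round(d['confidence'],2),np.round(r[0]),np.round(r[1]),round(r[2],1),np.array(d['box']).round().tolist())
E
python3 - <<'E'
from h import *
w=bot.camera('wrist')
rects(w,'pan',.04,2); rects(w,'bread1',.02,6); rects(w,'pusher',.2,1); rects(w,'jar',.1)
P=lambda l,z:print([ (at(w,q,z)[:2]*1000).round().tolist() for q in l])
P([(282,154),(354,152),(352,237),(288,238)],.04); P([(317,100),(317,150)],.039)
P([(473,145),(467,248)],.146); P([(527,156),(513,249)],.146); P([(555,178),(539,256)],.216); P([(576,193),(559,266)],.216)
g=cv2.cvtColor(w['frame'],cv2.COLOR_RGB2GRAY)
cv2.imwrite('pics/w1c.png',cv2.resize(w['frame'][120:280,270:640,::-1],None,fx=2.1,fy=2.1,interpolation=cv2.INTER_CUBIC))
E
```

```text
pan 0.78 [569.  16.] [220. 113.] 0.6 [281.0, 101.0, 351.0, 240.0]
bread1 0.89 [ 496. -326.] [35. 64.] 6.3 [82.0, 114.0, 123.0, 141.0]
bread1 0.88 [ 582. -316.] [43. 63.] 58.0 [104.0, 163.0, 137.0, 198.0]
bread1 0.6 [ 481. -206.] [40. 48.] 64.2 [160.0, 99.0, 194.0, 132.0]
bread1 0.57 [ 384. -221.] [60. 37.] 47.3 [137.0, 29.0, 178.0, 66.0]
bread1 0.57 [ 398. -329.] [38. 57.] 15.7 [64.0, 46.0, 109.0, 73.0]
bread1 0.56 [629. 377.] [364. 215.] 85.0 [422.0, 133.0, 640.0, 287.0]
pusher 0.67 [606. 331.] [96. 92.] 84.7 [559.0, 192.0, 640.0, 277.0]
jar 0.8 [749.  89.] [124.  60.] 13.9 [346.0, 259.0, 384.0, 324.0]
[[540.0, -39.0], [537.0, 73.0], [681.0, 74.0], [682.0, -35.0]]
[[460.0, 17.0], [534.0, 16.0]]
[[516.0, 199.0], [649.0, 210.0]]
[[530.0, 264.0], [650.0, 270.0]]
[[540.0, 243.0], [622.0, 244.0]]
[[555.0, 266.0], [634.0, 268.0]]
```

View pics/w1c.png

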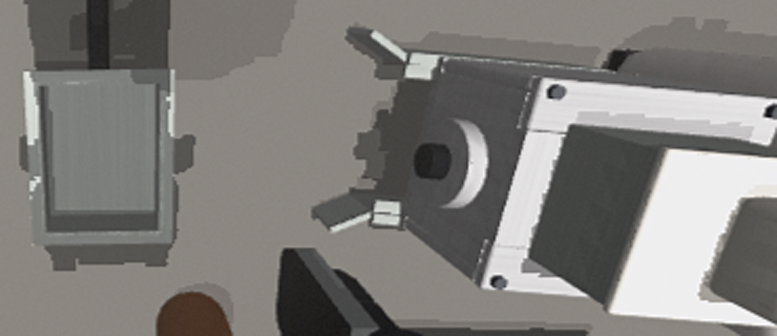

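```bash
python3 -m inch '[[[170,-30,-35],[0,-0.15,0],85],[[170,-30,-35],[0,-0.3,0],85],[[170,-30,-35],[0,-0.45,0],85],[[170,-30,-35],[0,-0.6,0],85],[[170,-30,-35],[0,-0.75,0],85],[[170,-30,-35],[0,-0.9,0],85],[[170,-30,-35],[0,-1.05,0],85],[[170,-30,-35],[0,-1.2,0],85],[[170,-30,-35],[0,-1.35,0],85],[[170,-30,-35],[0,-1.5,0],85],[[170,-30,-35],[0,-1.5,0],85],[[170,-30,-35],[0,-1.5,0],85]]'
python3 - <<'E'
from h import *
w=bot.camera('wrist'); save(w,'w2',(160,0,480,300),2); print(w['origin'],w['orientation']); np.save('w2.npy',w,allow_pickle=True)
rects(w,'pusher',.216); rects(w,'mill',.1)
E
```

```text
time: 5.85
ee_pos: [0.5858, 0.1899, 0.3602]
tcp_rot: [-90.0, -0.0, 175.4]
wrist_force: [0.3, -0.6, 0.0]
opening: 0.085
[0.58047727 0.12061042 0.50284333] [1.64124641e+02 3.73668084e-02 1.75378670e+02]
pusher 0.55 [601. 320.] [98. 88.] 84.1 [281.0, 251.0, 356.0, 323.0]
mill 0.82 [617. 329.] [285. 187.] 89.4 [261.0, 164.0, 372.0, 328.0]
```

View pics/w2.png

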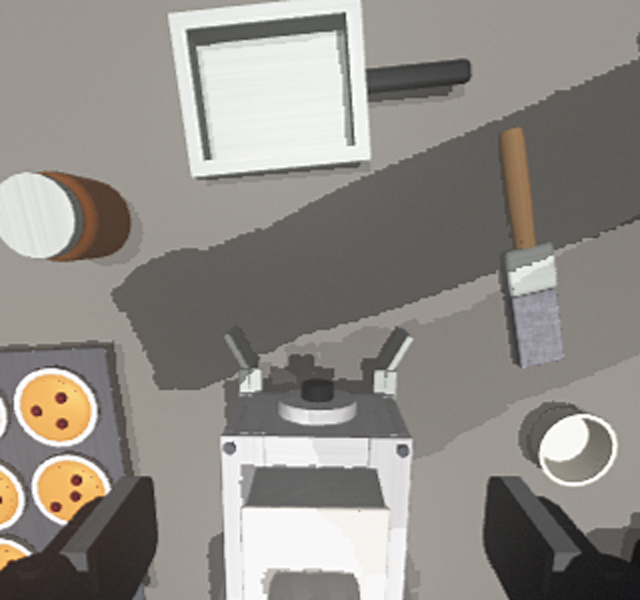

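```bash
python3 - <<'E'
from h import *
w=np.load('w2.npy',allow_pickle=True).item()
def P(l,z):
    a=np.array([at(w,(160+u/2,v/2),z)[:2]*1000 for u,v in l]); d=a[1]-a[0]; m=a.mean(0)
    print(z,m.round(1),np.linalg.norm(d).round(1),'ang',np.degrees(np.arctan2(d[1],d[0])).round(2)); return m
for z in (.14,.146,.15): P([(412,437),(221,437)],z)
for z in (.21,.216): P([(388,508),(244,508)],z)
P([(398,370),(239,370)],.047); P([(403,448),(230,448)],.146)
P([(408,332),(235,330)],.047)
P([(318,408),(318,380)],.1)
print('pan'); 
for a in ([(170,15),(359,-2)],[(192,178),(369,158)]): P(a,.04)
P([(464,70),(368,79)],.039)
E
```

```text
0.14 [594.1 259.1] 133.0 ang -4.61
0.146 [593.8 256.8] 130.8 ang -4.61
0.15 [593.7 255.3] 129.3 ang -4.61
0.21 [595.4 276.4] 84.1 ang -4.6
0.216 [595.1 273.2] 82.3 ang -4.6
0.047 [590.9 234.6] 134.4 ang -4.61
0.146 [594.5 264.9] 119.2 ang -4.61
0.047 [585.7 201.6] 143.4 ang -5.28
0.1 [591.6 240. ] 22.1 ang -94.67
pan
0.04 [608.3 -37.3] 137.7 ang 179.83
0.04 [607.7  72.5] 138.8 ang -178.61
0.039 [500.   15.5] 71.7 ang 0.19
```

```bash
python3 - <<'E'
from h import *
w=np.load('w2.npy',allow_pickle=True).item()
A=lambda u,v,z:(at(w,(160+u/2,v/2),z)[:2]*1000).round()
print('brush',A(512,130,.01),A(525,245,.01),A(510,250,.01),A(540,365,.01),'jar top',A(35,215,.11))
print(off([.4795,.0165,.08],90.5), off([.4795,.0165,.08],175.4))
E
```

```text
brush [418.  56.] [406. 148.] [419. 151.] [390. 255.] jar top [772.  96.]
(array([ 92.4, 280.3, 181.2]), array([-0.   ,  1.484, -0.   ])) (array([ 92.4, 280.3, 181.2]), array([-0.   ,  0.002,  0.   ]))
```

```bash
python3 -m inch '[[[92,100,181],[0,0.15,0],40],[[92,100,181],[0,0.3,0],40],[[92,100,181],[0,0.45,0],40],[[92,100,181],[0,0.6,0],40],[[92,100,181],[0,0.75,0],40],[[92,280,181],[0,0.9,0],40],[[92,280,181],[0,1.05,0],40],[[92,280,181],[0,1.2,0],40],[[92,280,181],[0,1.35,0],40],[[92,280,181],[0,1.484,0],40],[[92,280,181],[0,1.484,0],40],[[92,280,181],[0,1.484,0],40],[[92,280,181],[0,1.484,0],40],[[92,280,181],[0,1.484,0],40]]' 60
python3 - <<'E'
from h import *
print(off([.4795,.0165,.014],90.5))
w=bot.camera('wrist'); rects(w,'pan',.04); save(w,'w3')
E
```

```text
time: 7.4
ee_pos: [0.4804, 0.0167, 0.0811]
tcp_rot: [-90.1, 0.0, 90.6]
wrist_force: [-0.0, 0.3, 0.6]
opening: 0.0399
(array([-0.2, 67.1,  1. ]), array([ 0.001,  0.001, -0.   ]))
pan 0.54 [514. 228.] [104.  34.] 53.4 [544.0, 234.0, 639.0, 398.0]
```

View pics/w3.png

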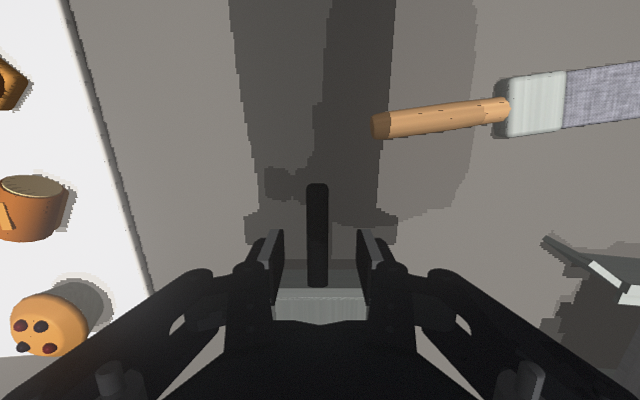

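The handle (317,185–285) lies centred between the jaws. Descend and grip.

```bash
python3 -m inch '[[[0,40,1],[0,0,0],40],[[0,60,1],[0,0,0],40],[[0,67,1],[0,0,0],40],[[0,67,1],[0,0,0],40],[[0,67,1],[0,0,0],10],[[0,67,1],[0,0,0],10],[[0,67,1],[0,0,0],10],[[0,67,1],[0,0,0],10],[[0,67,1],[0,0,0],10],[[0,67,1],[0,0,0],10]]' 60
python3 -m inch '[[[-1,0,-1],[0,-0.05,0],10],[[-3,0,-3],[0,-0.15,0],10],[[-5,0,-6],[0,-0.25,0],10],[[-7,0,-9],[0,-0.35,0],10],[[-9,0,-12],[0,-0.45,0],10],[[-11,0,-15],[0,-0.55,0],10],[[-13,0,-18],[0,-0.65,0],10],[[-15,0,-21],[0,-0.75,0],10],[[-17,0,-26],[0,-0.85,0],10],[[-20,0,-33],[0,-0.95,0],10],[[-23,0,-42],[0,-1.05,0],10],[[-27,0,-52],[0,-1.15,0],10],[[-31,0,-63],[0,-1.25,0],10],[[-35,0,-74],[0,-1.35,0],10],[[-39,0,-84],[0,-1.45,0],10],[[-41,0,-91],[0,-1.482,0],10],[[-41,0,-91],[0,-1.482,0],10],[[-41,0,-91],[0,-1.482,0],10]]'
python3 - <<'E'
from h import *
print(off([.571,-.0249,.014],175.4))
p=bot.camera('top'); s=bot.camera('scene'); rects(p,'pan',.04); rects(s,'pan',.04); save(p,'t1',(130,120,430,300),2.6); np.save('t1.npy',p,allow_pickle=True)
E
```

```text
time: 8.5
ee_pos: [0.4799, 0.0167, 0.0147]
tcp_rot: [-90.1, 0.0, 90.5]
wrist_force: [0.2, -1.7, 6.1]
opening: 0.0146
time: 10.3
ee_pos: [0.5714, -0.0234, 0.0152]
tcp_rot: [-90.0, 0.2, 175.4]
wrist_force: [1.1, 0.5, 5.1]
opening: 0.0149
(array([0.3, 1.2, 1.5]), array([ 0.   , -0.   , -0.003]))
pan 0.83 [583. 141.] [114.  70.] 0.4 [237.0, 182.0, 254.0, 215.0]
pan 0.58 [601.  92.] [149.  74.] 85.9 [331.0, 148.0, 384.0, 203.0]
```

View pics/t1.png

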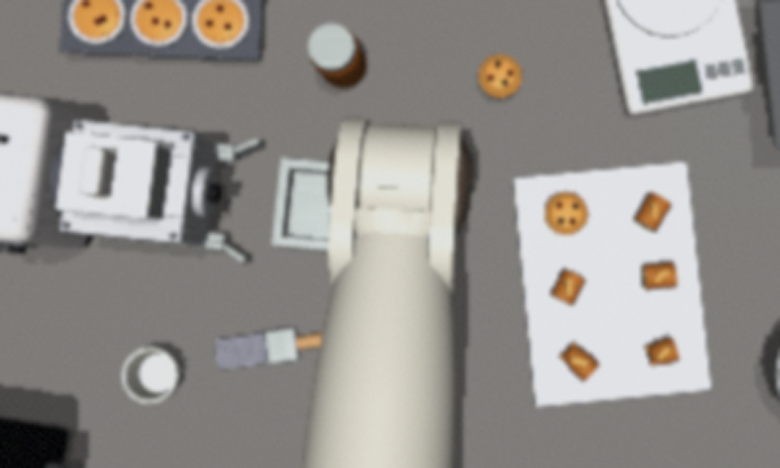

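```bash
python3 - <<'E'
from h import *
p=np.load('t1.npy',allow_pickle=True).item()
a=[at(p,(130+u/2.6,120+v/2.6),.04)[:2]*1000 for u,v in((281,157.5),(272,245))]
m=(a[0]+a[1])/2; d=a[0]-a[1]; print(m,np.linalg.norm(d),np.degrees(np.arctan2(d[1],d[0])),'lat',m@np.array([.997,-.080]))
E
```

```text
[588.01157748 171.41622305] 112.92149593369332 -4.540822004290128 lat 572.5342449061541
```

Pan aligned with the bay: front edge at −4.5° and lateral offset about 1 mm. Slide in.

```bash
python3 -m inch '[[[0,0,-15],[0,0,0],10],[[0,0,-30],[0,0,0],10],[[0,0,-45],[0,0,0],10],[[0,0,-60],[0,0,0],10],[[0,0,-75],[0,0,0],10],[[0,0,-90],[0,0,0],10],[[0,0,-105],[0,0,0],10],[[0,0,-120],[0,0,0],10],[[0,0,-120],[0,0,0],10]]'
python3 - <<'E'
from h import *
o=bot.get_obs();print(o['wrist_force'],o['torque'],o['opening'])
p=bot.camera('top');s=bot.camera('scene'); save(s,'s1',(270,60,470,220),4)
E
```

```text
time: 11.4
ee_pos: [0.581, 0.0991, 0.0152]
tcp_rot: [-90.1, 0.2, 175.6]
wrist_force: [1.1, 3.4, 2.4]
opening: 0.0146
[1.13946058 3.40977618 2.39518781] [ 0.75440871 -0.12841537 -0.05595353] 0.014581237266971431
```

View pics/s1.png

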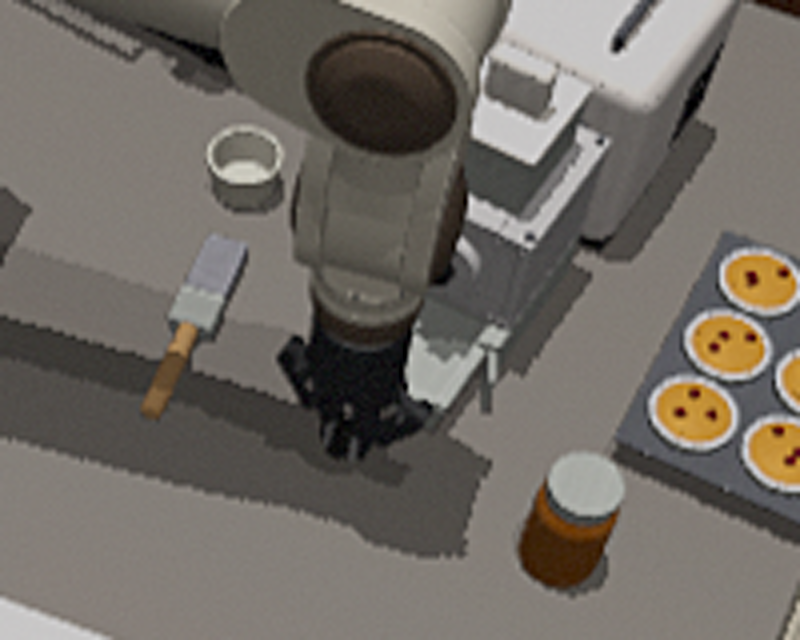

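Pan front is between the flares with low force; continue home.

```bash
python3 -m inch '[[[0,0,-10],[0,0,0],10],[[0,0,-20],[0,0,0],10],[[0,0,-30],[0,0,0],10],[[0,0,-40],[0,0,0],10],[[0,0,-50],[0,0,0],10],[[0,0,-58],[0,0,0],10],[[0,0,-64],[0,0,0],10],[[0,0,-68],[0,0,0],10],[[0,0,-70],[0,0,0],10],[[0,0,-70],[0,0,0],10]]'
python3 -m inch '[[[0,0,-1],[0,0,0],10],[[0,0,-2],[0,0,0],10],[[0,0,-3],[0,0,0],10],[[0,0,-3],[0,0,0],10]]'
```

```text
time: 12.5
ee_pos: [0.5864, 0.1671, 0.0153]
tcp_rot: [-90.1, 0.2, 175.5]
wrist_force: [0.5, -2.4, 5.6]
opening: 0.0147
time: 12.9
ee_pos: [0.5865, 0.1692, 0.0154]
tcp_rot: [-90.0, 0.2, 175.4]
wrist_force: [-0.9, -5.4, 5.0]
opening: 0.0148
```

```bash
for i in 1 2; do python3 -m inch '[[[0,0,-1.5],[0,0,0],10],[[0,0,-3],[0,0,0],10],[[0,0,-4],[0,0,0],10],[[0,0,-4],[0,0,0],10]]'; done
```

```text
time: 13.3
ee_pos: [0.5868, 0.1722, 0.0154]
tcp_rot: [-89.9, 0.2, 175.4]
wrist_force: [0.1, -4.1, 5.4]
opening: 0.0147
time: 13.7
ee_pos: [0.587, 0.1755, 0.0154]
tcp_rot: [-89.8, 0.2, 175.3]
wrist_force: [-1.3, -4.0, 5.2]
opening: 0.0148
```

```bash
for i in 1 2; do python3 -m inch '[[[0,0,-1.5],[0,0,0],10],[[0,0,-3],[0,0,0],10],[[0,0,-4],[0,0,0],10],[[0,0,-4],[0,0,0],10]]'; done
```

```text
time: 14.1
ee_pos: [0.587, 0.1768, 0.0154]
tcp_rot: [-89.6, 0.1, 175.2]
wrist_force: [-2.2, -15.8, 9.0]
opening: 0.015
time: 14.5
ee_pos: [0.5869, 0.1768, 0.0154]
tcp_rot: [-89.1, 0.1, 175.0]
wrist_force: [-2.6, -22.9, 10.4]
opening: 0.015
```

Force rose to 23 N at y=0.1768 (expected 0.1745 ±2 mm): pan is on the stop. Release, back off and check.

```bash
python3 -m inch '[[[0,0,1],[0.01,0,0],15],[[0,0,1],[0.01,0,0],40],[[0,0,1],[0.01,0,0],40],[[0,0,1],[0.01,0,0],40],[[0,-30,1],[0.01,0,0],40],[[0,-70,1],[0.01,0,0],40],[[0,-110,20],[0.01,0,0],40],[[0,-160,50],[0.01,0,0],40],[[0,-210,60],[0.01,0,0],85],[[0,-260,60],[0.01,0,0],85],[[0,-300,60],[0.01,0,0],85],[[0,-340,20],[0.01,0,0],85],[[0,-340,0],[0.01,0,0],85],[[0,-340,0],[0.01,0,0],85]]'
python3 - <<'E'
from h import *
w=bot.camera('wrist'); save(w,'w4',(160,0,480,300),2); print(w['origin'],w['orientation']); np.save('w4.npy',w,allow_pickle=True)
rects(w,'pan',.04); rects(w,'pusher',.216)
E
```

```text
time: 15.9
ee_pos: [0.5872, 0.1848, 0.3558]
tcp_rot: [-88.6, 0.2, 175.2]
wrist_force: [-0.1, 0.5, -0.9]
opening: 0.0849
[0.58143243 0.11888703 0.49995322] [165.47327241   0.21547635 175.17046452]
pan 0.6 [589. 205.] [102.  97.] 83.8 [293.0, 144.0, 348.0, 208.0]
pusher 0.83 [600. 312.] [82. 85.] 84.5 [283.0, 261.0, 360.0, 325.0]
```

View pics/w4.png

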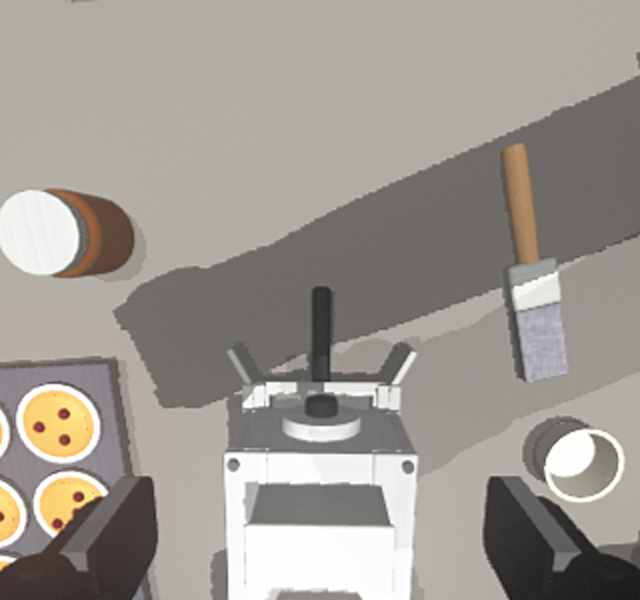

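Pan in the bay: handle (321,287–380), near rim flush with the cheek ends (y≈383), centred between the cheeks.

```bash
python3 - <<'E'
from h import *
w=np.load('w4.npy',allow_pickle=True).item()
A=lambda u,v,z:(at(w,(160+u/2,v/2),z)[:2]*1000).round(1)
print('tip',A(321,287,.039),'base',A(322,379,.039),'rim edge',A(322,383,.04),'cheekfront',A(260,383,.0465),A(388,383,.0465))
a=A(225,454,.146);b=A(416,454,.146);print('head front',(a+b)/2,np.degrees(np.arctan2(*(a-b)[::-1])))
c=A(248,525,.216);d=A(391,525,.216);print('collar front',(c+d)/2,np.degrees(np.arctan2(*(c-d)[::-1])))
print(off([.599,.325,.33],85.4))
E
```

```text
tip [584.9 153.4] base [590.5 230.6] rim edge [590.8 233.9] cheekfront [642.7 227.9] [535.4 236.9]
head front [593.8 256.8] -4.778321623664771
collar front [595.5 272. ] -4.692862505589849
(array([ 1.000e-01,  2.070e+01, -1.443e+02]), array([-0.02 ,  1.565, -0.02 ]))
```

```bash
python3 -m inch '[[[0,0,-40],[0,0.15,0],60],[[0,0,-80],[0,0.3,0],60],[[0,10,-120],[-0.02,0.45,-0.02],60],[[0,20,-144],[-0.02,0.6,-0.02],60],[[0,20,-144],[-0.02,0.75,-0.02],60],[[0,20,-144],[-0.02,0.9,-0.02],60],[[0,20,-144],[-0.02,1.05,-0.02],60],[[0,20,-144],[-0.02,1.2,-0.02],60],[[0,20,-144],[-0.02,1.35,-0.02],60],[[0,20,-144],[-0.02,1.5,-0.02],60],[[0,20,-144],[-0.02,1.565,-0.02],60],[[0,20,-144],[-0.02,1.565,-0.02],60],[[0,20,-144],[-0.02,1.565,-0.02],60]]'
python3 - <<'E'
from h import *
print(off([.599,.325,.223],85.4)); w=bot.camera('wrist'); save(w,'w5'); rects(w,'pusher',.24)
E
```

```text
time: 17.35
ee_pos: [0.5991, 0.3239, 0.3305]
tcp_rot: [-90.0, 0.0, 85.5]
wrist_force: [-0.3, -0.3, 0.1]
opening: 0.0601
(array([  1.1, 107.5,   0.2]), array([-0.   ,  0.001, -0.   ]))
pusher 0.87 [593. 323.] [90. 78.] 84.6 [266.0, 142.0, 375.0, 230.0]
```

View pics/w5.png

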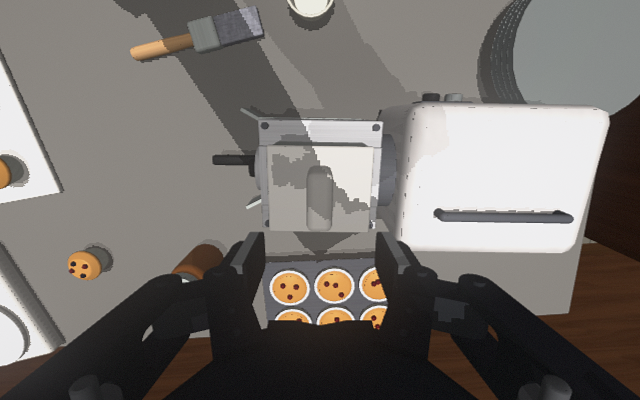

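Pusher's ridge (306–333, ~200) is centred between the fingers. Grip and lift straight up.

```bash
python3 -m inch '[[[1,50,0],[0,0,0],60],[[1,90,0],[0,0,0],60],[[1,107,0],[0,0,0],60],[[1,107,0],[0,0,0],60],[[1,107,0],[0,0,0],60],[[1,107,0],[0,0,0],15],[[1,107,0],[0,0,0],15],[[1,107,0],[0,0,0],15],[[1,107,0],[0,0,0],15],[[1,107,0],[0,0,0],15],[[1,107,0],[0,0,0],15],[[1,107,0],[0,0,0],15]]' 60
python3 - <<'E'
from h import *
o=bot.get_obs(); print('SEAT',o['ee_pos'],o['tcp_rot'],o['opening'])
E
python3 -m inch '[[[0,-10,0],[0,0,0],15],[[0,-20,0],[0,0,0],15],[[0,-40,0],[0,0,0],15],[[0,-60,0],[0,0,0],15],[[0,-80,0],[0,0,0],15],[[0,-100,0],[0,0,0],15],[[0,-100,0],[0,0,0],15]]'
python3 - <<'E'
from h import *
o=bot.get_obs(); print(off([.58,.02,.10],85.4),off([.58,.02,.048],85.4))
E
```

```text
time: 18.65
ee_pos: [0.5998, 0.3251, 0.2254]
tcp_rot: [-90.2, -0.0, 85.4]
wrist_force: [0.8, -3.1, 6.4]
opening: 0.021
SEAT [0.59978307 0.32509819 0.22544455] [-9.01611991e+01 -4.08535469e-02  8.54257595e+01] 0.020991387224159986
time: 19.35
ee_pos: [0.5999, 0.3254, 0.328]
tcp_rot: [-90.3, -0.2, 85.4]
wrist_force: [-0.2, 0.8, -2.3]
opening: 0.0211
(array([-306.7,  227.1,   -3.1]), array([0.006, 0.001, 0.003])) (array([-306.8,  279.1,   -2.7]), array([0.006, 0.001, 0.003]))
```

```bash
python3 -m inch '[[[-30,0,0],[0,0,0],15],[[-70,0,0],[0,0,0],15],[[-115,0,-1],[0,0,0],15],[[-160,20,-2],[0,0,0],15],[[-205,60,-3],[0,0,0],15],[[-250,100,-3],[0,0,0],15],[[-290,145,-3],[0,0,0],15],[[-307,190,-3],[0,0,0],15],[[-307,230,-3],[0,0,0],15],[[-307,255,-3],[0,0,0],15],[[-307,270,-3],[0,0,0],15],[[-307,276,-3],[0,0,0],15],[[-307,278,-3],[0,0,0],15],[[-307,278,-3],[0,0,0],15]]'
python3 - <<'E'
from h import *
o=bot.get_obs(); print('PUT',o['ee_pos'],o['tcp_rot'],o['opening'],o['wrist_force'])
E
```

```text
time: 20.75
ee_pos: [0.5807, 0.0202, 0.0505]
tcp_rot: [-90.4, -0.2, 85.5]
wrist_force: [-1.1, -0.6, -0.5]
opening: 0.0214
PUT [0.58067051 0.02021305 0.05054144] [-90.44429472  -0.17595158  85.46335755] 0.021370668385380064 [-1.1287768  -0.57644517 -0.45341805]
```

```bash
python3 -m inch '[[[0,0,0],[0,0,0],25],[[0,0,0],[0,0,0],55],[[0,0,0],[0,0,0],55],[[0,0,0],[0,0,0],55],[[0,-40,0],[0,0,0],55],[[0,-90,0],[0,0,0],55],[[0,-140,0],[0,0,0],55],[[0,-190,0],[0,0,0],55],[[-40,-240,20],[0,0,0],55],[[-90,-270,40],[0,0,0],55],[[-140,-280,60],[0,0,0],55],[[-190,-280,80],[0,0,0],55],[[-240,-280,80],[0,0,0],55],[[-270,-280,80],[0,0,0],55],[[-270,-280,80],[0,0,0],55],[[-270,-280,80],[0,0,0],55]]'
python3 - <<'E'
from h import *
w=bot.camera('wrist'); save(w,'w6'); np.save('w6.npy',w,allow_pickle=True); o=bot.get_obs(); print(o['ee_pos'],o['tcp_rot'])
rects(w,'bread1',.035,8); rects(w,'muffin1',.03,3); rects(w,'pusher',.04)
p=bot.camera('top'); rects(p,'pusher',.04,2); rects(p,'pan',.04,2)
E
```

```text
time: 22.35
ee_pos: [0.4769, -0.245, 0.3288]
tcp_rot: [-90.4, -0.2, 85.3]
wrist_force: [-0.7, -0.3, -0.2]
opening: 0.0553
[ 0.47723134 -0.2437116   0.32886073] [-90.4251435   -0.20234742  85.36123142]
bread1 0.95 [ 398. -322.] [35. 41.] 17.3 [249.0, 95.0, 282.0, 127.0]
bread1 0.8 [ 479. -202.] [35. 44.] 63.5 [334.0, 142.0, 360.0, 171.0]
bread1 0.66 [ 576. -311.] [34. 56.] 59.2 [272.0, 204.0, 300.0, 236.0]
bread1 0.6 [ 494. -319.] [36. 48.] 6.5 [261.0, 158.0, 289.0, 185.0]
muffin1 0.65 [406. 137.] [ 43. 200.] 9.4 [503.0, 60.0, 639.0, 108.0]
muffin1 0.56 [ 579. -197.] [57. 56.] 42.4 [334.0, 200.0, 373.0, 234.0]
pusher 0.95 [580.  17.] [106.  85.] 85.2 [452.0, 182.0, 523.0, 234.0]
pusher 0.63 [580.  20.] [99. 89.] 83.9 [263.0, 182.0, 300.0, 216.0]
pan 0.62 [580. 221.] [113.  90.] 58.0 [213.0, 181.0, 241.0, 210.0]
```

View pics/w6.png

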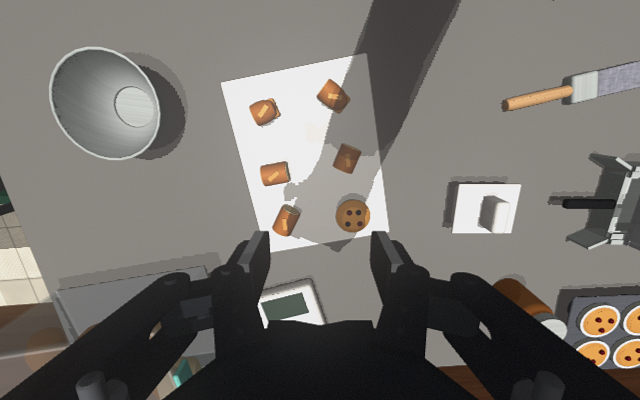

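Wrist view: five breads on the board ((264,112),(333,95),(275,174),(347,158),(286,221)), muffin1 (352,215), pusher standing upright at (487,208), pan in the bay. Now I plan the bread runs.

```bash
cat >> h.py <<'E'
def T(yaw):
    a=np.radians(yaw); x=np.array([np.cos(a),np.sin(a),0]); y=np.array([0,0,-1.]); return np.column_stack([x,y,np.cross(x,y)])
def rel(fp,fM,tp,tyaw):
    return (fM.T@(np.array(tp)-fp)*1000).round(), R.from_matrix(fM.T@T(tyaw)).as_rotvec().round(2)
mo=np.array([.5998,.3251]); MY=85.4
def spot(mx,my,z):
    a=np.radians(MY); return [*(mo+np.array([np.cos(a)*mx-np.sin(a)*my,np.sin(a)*mx+np.cos(a)*my])/1000),z]
def plan(b,yaw,s,now=True):
    o=bot.get_obs()
    print('above',*rel(np.array(o['ee_pos']),rot(o['tcp_rot']),[*b,.10],yaw),'down y',round((o['ee_pos'][2]-.013)*1000))
    up=np.array([*b,.273]); print('from lifted(.273) to spot .24',*rel(up,T(yaw),spot(*s,.24),MY),' down +24')
E
python3 - <<'E'
from h import *
w=np.load('w6.npy',allow_pickle=True).item()
# project check for bread5, missed by net: pixel centre of top face
print('b5 top',at(w,(333,96),.043)[:2],'b1 top',at(w,(264,112),.043)[:2])
plan([.398,-.322],17.3,(-20,-9))
E
```

```text
b5 top [ 0.38599413 -0.21741752] b1 top [ 0.39987215 -0.32045654]
above [-86. 228.  75.] [0.01 1.19 0.01] down y 316
from lifted(.273) to spot .24 [386.  33. 536.] [ 0.   -1.19  0.  ]  down +24
```

```bash
python3 -m inch '[[[-86,150,75],[0.01,1.19,0.01],60],[[-86,150,75],[0.01,1.19,0.01],60],[[-86,150,75],[0.01,1.19,0.01],60],[[-86,150,75],[0.01,1.19,0.01],60],[[-86,228,75],[0.01,1.19,0.01],60],[[-86,228,75],[0.01,1.19,0.01],60],[[-86,228,75],[0.01,1.19,0.01],60],[[-86,228,75],[0.01,1.19,0.01],60],[[-86,228,75],[0.01,1.19,0.01],60],[[-86,228,75],[0.01,1.19,0.01],60],[[-86,270,75],[0.01,1.19,0.01],60],[[-86,300,75],[0.01,1.19,0.01],60],[[-86,314,75],[0.01,1.19,0.01],60],[[-86,315,75],[0.01,1.19,0.01],60],[[-86,315,75],[0.01,1.19,0.01],60]]' 30
python3 -m inch '[[[0,0,0],[0,0,0],20],[[0,0,0],[0,0,0],20],[[0,0,0],[0,0,0],20],[[0,0,0],[0,0,0],20],[[0,0,0],[0,0,0],20],[[0,0,0],[0,0,0],20],[[0,-50,0],[0,0,0],20],[[0,-100,0],[0,0,0],20],[[0,-150,0],[0,0,0],20],[[0,-200,0],[0,0,0],20],[[0,-250,0],[0,0,0],20],[[0,-259,0],[0,0,0],20],[[0,-259,0],[0,0,0],20]]' 30
```

```text
time: 24.2
ee_pos: [0.3993, -0.3216, 0.0145]
tcp_rot: [-89.9, 0.2, 17.5]
wrist_force: [-0.5, -0.5, 0.8]
opening: 0.06
time: 25.5
ee_pos: [0.4011, -0.3223, 0.2761]
tcp_rot: [-90.1, 0.1, 17.5]
wrist_force: [-1.2, -0.9, -0.3]
opening: 0.033
```

```bash
python3 -m inch '[[[386,0,536],[0,-1.19,0],20],[[386,0,536],[0,-1.19,0],20],[[386,0,536],[0,-1.19,0],20],[[386,0,536],[0,-1.19,0],20],[[386,0,536],[0,-1.19,0],20],[[386,0,536],[0,-1.19,0],20],[[386,0,536],[0,-1.19,0],20],[[386,0,536],[0,-1.19,0],20],[[386,0,536],[0,-1.19,0],20],[[386,0,536],[0,-1.19,0],20],[[386,0,536],[0,-1.19,0],20],[[386,0,536],[0,-1.19,0],20],[[386,0,536],[0,-1.19,0],20],[[386,0,536],[0,-1.19,0],20],[[386,0,536],[0,-1.19,0],20],[[386,0,536],[0,-1.19,0],20],[[386,0,536],[0,-1.19,0],20]]'
python3 - <<'E'
from h import *
o=bot.get_obs(); print(o['opening'],rel(np.array(o['ee_pos']),rot(o['tcp_rot']),spot(-20,-9,.216),MY))
E
```

```text
time: 27.2
ee_pos: [0.6082, 0.3036, 0.2746]
tcp_rot: [-90.0, 0.2, 85.6]
wrist_force: [0.4, -0.4, -0.9]
opening: 0.0333
0.03330681309049631 (array([ 1., 59.,  1.]), array([-0.,  0., -0.]))
```

```bash
python3 -m inch '[[[1,40,1],[0,0,0],20],[[1,59,1],[0,0,0],20],[[1,59,1],[0,0,0],20],[[1,59,1],[0,0,0],20],[[1,59,1],[0,0,0],60],[[1,59,1],[0,0,0],60],[[1,59,1],[0,0,0],60],[[1,30,1],[0,0,0],60],[[1,0,1],[0,0,0],60],[[1,0,1],[0,0,0],60]]'
python3 - <<'E'
from h import *
plan([.385,-.218],-42.7,(20,9)); plan([.480,-.202],63.5,(-20,9))
p=bot.camera('top'); print([(np.round(d['box']).tolist(),round(d['confidence'],2)) for d in bot.search_frame(p,'bread1')]); rects(p,'bread1',.04,6)
E
```

```text
time: 28.2
ee_pos: [0.6079, 0.305, 0.2795]
tcp_rot: [-90.3, -0.0, 85.6]
wrist_force: [0.1, 0.1, 0.1]
opening: 0.0603
above [-539.  178.  183.] [0.   2.24 0.01] down y 267
from lifted(.273) to spot .24 [-230.   33.  555.] [-0.   -2.24 -0.  ]  down +24
above [-515.  179.   90.] [0.01 0.39 0.  ] down y 267
from lifted(.273) to spot .24 [503.  33. 129.] [ 0.   -0.38  0.  ]  down +24
[([376.0, 194.0, 386.0, 208.0], 0.48), ([347.0, 252.0, 360.0, 266.0], 0.47)]
bread1 0.72 [ 578. -308.] [37. 50.] 63.3 [376.0, 193.0, 385.0, 210.0]
bread1 0.6 [ 388. -214.] [44. 30.] 45.5 [347.0, 250.0, 360.0, 265.0]
bread1 0.54 [ 495. -317.] [34. 45.] 14.3 [376.0, 222.0, 393.0, 231.0]
```

```bash
python3 -m inch '[[[-539,0,183],[0,2.24,0],60],[[-539,0,183],[0,2.24,0],60],[[-539,0,183],[0,2.24,0],60],[[-539,0,183],[0,2.24,0],60],[[-539,0,183],[0,2.24,0],60],[[-539,0,183],[0,2.24,0],60],[[-539,0,183],[0,2.24,0],60],[[-539,0,183],[0,2.24,0],60],[[-539,0,183],[0,2.24,0],60],[[-539,0,183],[0,2.24,0],60],[[-539,100,183],[0,2.24,0],60],[[-539,178,183],[0,2.24,0],60],[[-539,178,183],[0,2.24,0],60],[[-539,178,183],[0,2.24,0],60],[[-539,178,183],[0,2.24,0],60],[[-539,178,183],[0,2.24,0],60],[[-539,178,183],[0,2.24,0],60],[[-539,178,183],[0,2.24,0],60],[[-539,178,183],[0,2.24,0],60]]'
python3 - <<'E'
from h import *
o=bot.get_obs(); print(rel(np.array(o['ee_pos']),rot(o['tcp_rot']),[.386,-.217,.0135],-42.7))
w=bot.camera('wrist'); rects(w,'bread1',.035,6)
E
```

```text
time: 30.25
ee_pos: [0.3839, -0.2191, 0.0985]
tcp_rot: [-90.1, -0.2, -42.6]
wrist_force: [0.2, 0.5, -0.2]
opening: 0.0599
(array([-0., 85.,  3.]), array([0., 0., 0.]))
bread1 0.8 [ 480. -201.] [33. 46.] 62.9 [370.0, 70.0, 436.0, 129.0]
bread1 0.77 [ 386. -215.] [52. 33.] 47.3 [300.0, 170.0, 338.0, 233.0]
bread1 0.67 [ 494. -316.] [35. 62.] 5.2 [470.0, 171.0, 545.0, 231.0]
bread1 0.6 [ 573. -306.] [35. 65.] 59.7 [548.0, 91.0, 639.0, 151.0]
```

```bash
python3 -m inch '[[[0,50,3],[0,0,0],60],[[0,80,3],[0,0,0],60],[[0,84,3],[0,0,0],60],[[0,84,3],[0,0,0],60],[[0,84,3],[0,0,0],20],[[0,84,3],[0,0,0],20],[[0,84,3],[0,0,0],20],[[0,84,3],[0,0,0],20],[[0,84,3],[0,0,0],20],[[0,84,3],[0,0,0],20],[[0,40,3],[0,0,0],20],[[0,-10,3],[0,0,0],20],[[0,-60,3],[0,0,0],20],[[0,-110,3],[0,0,0],20],[[0,-160,3],[0,0,0],20],[[0,-176,3],[0,0,0],20],[[0,-176,3],[0,0,0],20]]' 30
python3 -m inch '[[[-230,0,555],[0,-2.24,0],20],[[-230,0,555],[0,-2.24,0],20],[[-230,0,555],[0,-2.24,0],20],[[-230,0,555],[0,-2.24,0],20],[[-230,0,555],[0,-2.24,0],20],[[-230,0,555],[0,-2.24,0],20],[[-230,0,555],[0,-2.24,0],20],[[-230,0,555],[0,-2.24,0],20],[[-230,0,555],[0,-2.24,0],20],[[-230,0,555],[0,-2.24,0],20],[[-230,0,555],[0,-2.24,0],20],[[-230,0,555],[0,-2.24,0],20],[[-230,0,555],[0,-2.24,0],20],[[-230,0,555],[0,-2.24,0],20],[[-230,0,555],[0,-2.24,0],20],[[-230,0,555],[0,-2.24,0],20],[[-230,0,555],[0,-2.24,0],20],[[-230,0,555],[0,-2.24,0],20],[[-230,0,555],[0,-2.24,0],20]]'
python3 - <<'E'
from h import *
o=bot.get_obs(); print(o['opening'],rel(np.array(o['ee_pos']),rot(o['tcp_rot']),spot(20,9,.216),MY))
E
```

```text
time: 32.05
ee_pos: [0.3867, -0.2168, 0.2781]
tcp_rot: [-90.0, -0.5, -42.7]
wrist_force: [-0.1, 0.5, -1.3]
opening: 0.0331
time: 33.95
ee_pos: [0.5936, 0.3471, 0.2757]
tcp_rot: [-90.4, 0.3, 85.6]
wrist_force: [0.1, 0.1, 0.3]
opening: 0.0332
0.033211432360879464 (array([-1., 60.,  1.]), array([ 0.01,  0.  , -0.01]))
```

```bash
python3 -m inch '[[[-1,40,1],[0.01,0,-0.01],20],[[-1,60,1],[0.01,0,-0.01],20],[[-1,60,1],[0.01,0,-0.01],20],[[-1,60,1],[0.01,0,-0.01],20],[[-1,60,1],[0.01,0,-0.01],60],[[-1,60,1],[0.01,0,-0.01],60],[[-1,60,1],[0.01,0,-0.01],60],[[-1,30,1],[0.01,0,-0.01],60],[[-1,0,1],[0.01,0,-0.01],60],[[-1,0,1],[0.01,0,-0.01],60]]'
python3 - <<'E'
from h import *
plan([.480,-.2015],63.5,(-20,9))
E
```

```text
time: 34.95
ee_pos: [0.5932, 0.3466, 0.2808]
tcp_rot: [-90.1, -0.5, 85.6]
wrist_force: [-0.2, -0.4, 0.2]
opening: 0.0599
above [-557.  176.   71.] [0.   0.38 0.01] down y 268
from lifted(.273) to spot .24 [503.  33. 129.] [ 0.   -0.38  0.  ]  down +24
```

```bash
python3 -m inch '[[[-557,0,71],[0,0.38,0],60],[[-557,0,71],[0,0.38,0],60],[[-557,0,71],[0,0.38,0],60],[[-557,0,71],[0,0.38,0],60],[[-557,0,71],[0,0.38,0],60],[[-557,0,71],[0,0.38,0],60],[[-557,0,71],[0,0.38,0],60],[[-557,0,71],[0,0.38,0],60],[[-557,0,71],[0,0.38,0],60],[[-557,0,71],[0,0.38,0],60],[[-557,90,71],[0,0.38,0],60],[[-557,176,71],[0,0.38,0],60],[[-557,176,71],[0,0.38,0],60],[[-557,176,71],[0,0.38,0],60],[[-557,176,71],[0,0.38,0],60],[[-557,176,71],[0,0.38,0],60],[[-557,176,71],[0,0.38,0],60]]'
python3 - <<'E'
from h import *
o=bot.get_obs(); print(rel(np.array(o['ee_pos']),rot(o['tcp_rot']),[.480,-.2015,.0135],63.5))
w=bot.camera('wrist'); rects(w,'bread1',.035,6)
E
```

```text
time: 36.65
ee_pos: [0.481, -0.2019, 0.103]
tcp_rot: [-90.1, -0.5, 63.8]
wrist_force: [0.5, 0.3, -0.9]
opening: 0.0599
(array([-1., 89.,  1.]), array([0.  , 0.01, 0.01]))
bread1 0.87 [ 555. -290.] [20. 22.] 79.7 [253.0, 306.0, 281.0, 328.0]
bread1 0.76 [ 485. -314.] [18. 52.] 6.8 [177.0, 244.0, 228.0, 284.0]
bread1 0.65 [ 480. -202.] [34. 48.] 62.8 [299.0, 173.0, 341.0, 230.0]
```

```bash
python3 -m inch '[[[-1,50,1],[0,0,0.01],60],[[-1,80,1],[0,0,0.01],60],[[-1,88,1],[0,0,0.01],60],[[-1,88,1],[0,0,0.01],60],[[-1,88,1],[0,0,0.01],20],[[-1,88,1],[0,0,0.01],20],[[-1,88,1],[0,0,0.01],20],[[-1,88,1],[0,0,0.01],20],[[-1,88,1],[0,0,0.01],20],[[-1,88,1],[0,0,0.01],20],[[-1,40,1],[0,0,0.01],20],[[-1,-10,1],[0,0,0.01],20],[[-1,-60,1],[0,0,0.01],20],[[-1,-110,1],[0,0,0.01],20],[[-1,-160,1],[0,0,0.01],20],[[-1,-172,1],[0,0,0.01],20],[[-1,-172,1],[0,0,0.01],20]]' 30
python3 -m inch '[[[503,0,129],[0,-0.38,0],20],[[503,0,129],[0,-0.38,0],20],[[503,0,129],[0,-0.38,0],20],[[503,0,129],[0,-0.38,0],20],[[503,0,129],[0,-0.38,0],20],[[503,0,129],[0,-0.38,0],20],[[503,0,129],[0,-0.38,0],20],[[503,0,129],[0,-0.38,0],20],[[503,0,129],[0,-0.38,0],20],[[503,0,129],[0,-0.38,0],20],[[503,0,129],[0,-0.38,0],20],[[503,0,129],[0,-0.38,0],20],[[503,0,129],[0,-0.38,0],20],[[503,0,129],[0,-0.38,0],20],[[503,0,129],[0,-0.38,0],20]]'
python3 - <<'E'
from h import *
o=bot.get_obs(); print(o['opening'],rel(np.array(o['ee_pos']),rot(o['tcp_rot']),spot(-20,9,.216),MY))
w=bot.camera('wrist'); save(w,'w7',(200,80,440,280),3)
E
```

```text
time: 38.45
ee_pos: [0.4795, -0.2039, 0.2783]
tcp_rot: [-90.5, 0.1, 63.8]
wrist_force: [-0.4, -0.3, -1.6]
opening: 0.0333
time: 39.95
ee_pos: [0.5857, 0.3031, 0.2771]
tcp_rot: [-90.4, 0.2, 85.5]
wrist_force: [0.3, -0.0, -0.2]
opening: 0.0334
0.03337351029412865 (array([ 3., 61., -3.]), array([ 0.01,  0.  , -0.  ]))
```

View pics/w7.png

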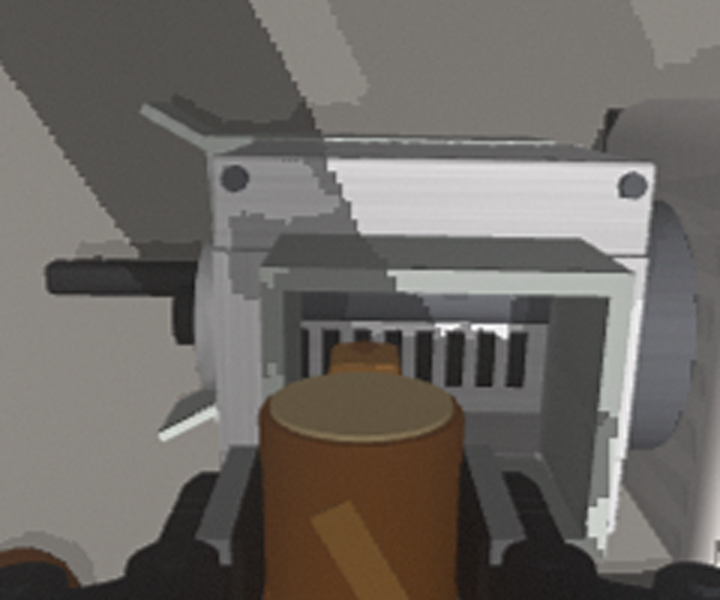

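The held bread is over the chute mouth, with one dropped piece seen inside (365,355); pan handle still home. Drop.

```bash
python3 -m inch '[[[3,40,-3],[0.01,0,0],20],[[3,61,-3],[0.01,0,0],20],[[3,61,-3],[0.01,0,0],20],[[3,61,-3],[0.01,0,0],20],[[3,61,-3],[0.01,0,0],60],[[3,61,-3],[0.01,0,0],60],[[3,61,-3],[0.01,0,0],60],[[3,30,-3],[0.01,0,0],60],[[3,0,-3],[0.01,0,0],60],[[3,0,-3],[0.01,0,0],60]]'
python3 - <<'E'
from h import *
plan([.494,-.317],6.5,(20,-9))
E
```

```text
time: 41.0
ee_pos: [0.5896, 0.3063, 0.2823]
tcp_rot: [-90.2, 0.0, 85.5]
wrist_force: [0.7, 0.3, 0.6]
opening: 0.0599
above [-629.  182.   47.] [0.   1.38 0.  ] down y 269
from lifted(.273) to spot .24 [190.  33. 644.] [ 0.   -1.38  0.  ]  down +24
```

```bash
python3 -m inch '[[[-629,0,47],[0,1.38,0],60],[[-629,0,47],[0,1.38,0],60],[[-629,0,47],[0,1.38,0],60],[[-629,0,47],[0,1.38,0],60],[[-629,0,47],[0,1.38,0],60],[[-629,0,47],[0,1.38,0],60],[[-629,0,47],[0,1.38,0],60],[[-629,0,47],[0,1.38,0],60],[[-629,0,47],[0,1.38,0],60],[[-629,0,47],[0,1.38,0],60],[[-629,0,47],[0,1.38,0],60],[[-629,90,47],[0,1.38,0],60],[[-629,182,47],[0,1.38,0],60],[[-629,182,47],[0,1.38,0],60],[[-629,182,47],[0,1.38,0],60],[[-629,182,47],[0,1.38,0],60],[[-629,182,47],[0,1.38,0],60],[[-629,182,47],[0,1.38,0],60],[[-629,182,47],[0,1.38,0],60]]'
python3 - <<'E'
from h import *
o=bot.get_obs(); print(rel(np.array(o['ee_pos']),rot(o['tcp_rot']),[.494,-.317,.0135],6.5))
w=bot.camera('wrist'); rects(w,'bread1',.035,6)
E
```

```text
time: 42.9
ee_pos: [0.4955, -0.3173, 0.1033]
tcp_rot: [-90.2, -0.4, 6.5]
wrist_force: [0.1, 0.2, -0.3]
opening: 0.0603
(array([-2., 90.,  1.]), array([ 0.  , -0.  ,  0.01]))
bread1 0.92 [ 577. -310.] [34. 58.] 59.5 [386.0, 175.0, 453.0, 237.0]
bread1 0.83 [ 495. -319.] [34. 49.] 6.3 [296.0, 176.0, 343.0, 233.0]
```

```bash
python3 -m inch '[[[-1,50,1],[0,0,0.01],60],[[-1,80,1],[0,0,0.01],60],[[-1,89,1],[0,0,0.01],60],[[-1,89,1],[0,0,0.01],60],[[-1,89,1],[0,0,0.01],20],[[-1,89,1],[0,0,0.01],20],[[-1,89,1],[0,0,0.01],20],[[-1,89,1],[0,0,0.01],20],[[-1,89,1],[0,0,0.01],20],[[-1,89,1],[0,0,0.01],20],[[-1,40,1],[0,0,0.01],20],[[-1,-10,1],[0,0,0.01],20],[[-1,-60,1],[0,0,0.01],20],[[-1,-110,1],[0,0,0.01],20],[[-1,-160,1],[0,0,0.01],20],[[-1,-172,1],[0,0,0.01],20],[[-1,-172,1],[0,0,0.01],20]]' 30
python3 -m inch '[[[190,0,644],[0,-1.38,0],20],[[190,0,644],[0,-1.38,0],20],[[190,0,644],[0,-1.38,0],20],[[190,0,644],[0,-1.38,0],20],[[190,0,644],[0,-1.38,0],20],[[190,0,644],[0,-1.38,0],20],[[190,0,644],[0,-1.38,0],20],[[190,0,644],[0,-1.38,0],20],[[190,0,644],[0,-1.38,0],20],[[190,0,644],[0,-1.38,0],20],[[190,0,644],[0,-1.38,0],20],[[190,0,644],[0,-1.38,0],20],[[190,0,644],[0,-1.38,0],20],[[190,0,644],[0,-1.38,0],20],[[190,0,644],[0,-1.38,0],20],[[190,0,644],[0,-1.38,0],20],[[190,0,644],[0,-1.38,0],20],[[190,0,644],[0,-1.38,0],20]]'
python3 - <<'E'
from h import *
o=bot.get_obs(); print(o['opening'],rel(np.array(o['ee_pos']),rot(o['tcp_rot']),spot(20,-9,.216),MY))
E
```

```text
time: 44.7
ee_pos: [0.4937, -0.3164, 0.2782]
tcp_rot: [-90.4, -0.0, 6.5]
wrist_force: [0.2, -0.3, -1.1]
opening: 0.0333
time: 46.5
ee_pos: [0.6099, 0.3437, 0.2744]
tcp_rot: [-90.1, 0.4, 85.5]
wrist_force: [0.1, -0.5, 0.1]
opening: 0.0336
0.033602738640126736 (array([ 1., 58., -0.]), array([ 0.  ,  0.  , -0.01]))
```

```bash
python3 -m inch '[[[1,40,0],[0,0,0],20],[[1,58,0],[0,0,0],20],[[1,58,0],[0,0,0],20],[[1,58,0],[0,0,0],20],[[1,58,0],[0,0,0],60],[[1,58,0],[0,0,0],60],[[1,58,0],[0,0,0],60],[[1,30,0],[0,0,0],60],[[1,0,0],[0,0,0],60],[[1,0,0],[0,0,0],60]]'
python3 - <<'E'
from h import *
plan([.578,-.310],59.5,(0,0))
E
```

```text
time: 47.5
ee_pos: [0.6106, 0.345, 0.2795]
tcp_rot: [-90.4, 0.2, 85.5]
wrist_force: [0.2, 0.1, -0.1]
opening: 0.0604
above [-655.  181.  -18.] [ 0.01  0.45 -0.  ] down y 266
from lifted(.273) to spot .24 [558.  33. 304.] [ 0.   -0.45  0.  ]  down +24
```

```bash
python3 -m inch '[[[-655,0,-18],[0,0.45,0],60],[[-655,0,-18],[0,0.45,0],60],[[-655,0,-18],[0,0.45,0],60],[[-655,0,-18],[0,0.45,0],60],[[-655,0,-18],[0,0.45,0],60],[[-655,0,-18],[0,0.45,0],60],[[-655,0,-18],[0,0.45,0],60],[[-655,0,-18],[0,0.45,0],60],[[-655,0,-18],[0,0.45,0],60],[[-655,0,-18],[0,0.45,0],60],[[-655,0,-18],[0,0.45,0],60],[[-655,0,-18],[0,0.45,0],60],[[-655,90,-18],[0,0.45,0],60],[[-655,181,-18],[0,0.45,0],60],[[-655,181,-18],[0,0.45,0],60],[[-655,181,-18],[0,0.45,0],60],[[-655,181,-18],[0,0.45,0],60],[[-655,181,-18],[0,0.45,0],60],[[-655,181,-18],[0,0.45,0],60]]'
python3 - <<'E'
from h import *
o=bot.get_obs(); print(rel(np.array(o['ee_pos']),rot(o['tcp_rot']),[.578,-.310,.0135],59.5))
w=bot.camera('wrist'); rects(w,'bread1',.035,6)
E
```

```text
time: 49.4
ee_pos: [0.5795, -0.3101, 0.1037]
tcp_rot: [-90.7, -0.1, 59.7]
wrist_force: [0.3, 0.1, 0.1]
opening: 0.0599
(array([-1., 90.,  2.]), array([0.01, 0.  , 0.  ]))
bread1 0.88 [ 578. -311.] [33. 51.] 59.7 [294.0, 167.0, 340.0, 234.0]
```

```bash
python3 -m inch '[[[-1,50,2],[0.01,0,0],60],[[-1,80,2],[0.01,0,0],60],[[-1,89,2],[0.01,0,0],60],[[-1,89,2],[0.01,0,0],60],[[-1,89,2],[0.01,0,0],20],[[-1,89,2],[0.01,0,0],20],[[-1,89,2],[0.01,0,0],20],[[-1,89,2],[0.01,0,0],20],[[-1,89,2],[0.01,0,0],20],[[-1,89,2],[0.01,0,0],20],[[-1,40,2],[0.01,0,0],20],[[-1,-10,2],[0.01,0,0],20],[[-1,-60,2],[0.01,0,0],20],[[-1,-110,2],[0.01,0,0],20],[[-1,-160,2],[0.01,0,0],20],[[-1,-172,2],[0.01,0,0],20],[[-1,-172,2],[0.01,0,0],20]]' 30
python3 -m inch '[[[558,0,304],[0,-0.45,0],20],[[558,0,304],[0,-0.45,0],20],[[558,0,304],[0,-0.45,0],20],[[558,0,304],[0,-0.45,0],20],[[558,0,304],[0,-0.45,0],20],[[558,0,304],[0,-0.45,0],20],[[558,0,304],[0,-0.45,0],20],[[558,0,304],[0,-0.45,0],20],[[558,0,304],[0,-0.45,0],20],[[558,0,304],[0,-0.45,0],20],[[558,0,304],[0,-0.45,0],20],[[558,0,304],[0,-0.45,0],20],[[558,0,304],[0,-0.45,0],20],[[558,0,304],[0,-0.45,0],20],[[558,0,304],[0,-0.45,0],20],[[558,0,304],[0,-0.45,0],20],[[558,0,304],[0,-0.45,0],20]]'
python3 - <<'E'
from h import *
o=bot.get_obs(); print(o['opening'],rel(np.array(o['ee_pos']),rot(o['tcp_rot']),spot(0,0,.216),MY))
w=bot.camera('wrist'); save(w,'w8',(200,80,440,280),3)
E
```

```text
time: 51.2
ee_pos: [0.576, -0.3094, 0.2796]
tcp_rot: [-90.5, -0.1, 59.7]
wrist_force: [-0.0, -0.2, -1.2]
opening: 0.0334
time: 52.9
ee_pos: [0.595, 0.3245, 0.2779]
tcp_rot: [-90.5, 0.2, 85.4]
wrist_force: [-0.9, 0.2, 0.4]
opening: 0.0335
0.033470196187855544 (array([ 1., 62., -4.]), array([ 0.01,  0.  , -0.  ]))
```

View pics/w8.png

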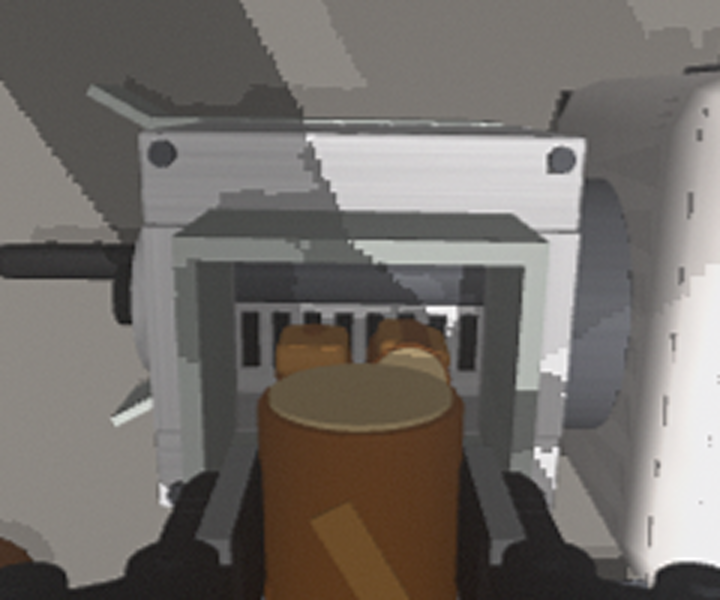

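Fifth piece is over the mouth, two earlier ones show inside at (313,350),(410,345). Drop slightly towards the free (+y mill) side.

```bash
python3 -m inch '[[[1,40,4],[0.01,0,0],20],[[1,62,4],[0.01,0,0],20],[[1,62,4],[0.01,0,0],20],[[1,62,4],[0.01,0,0],20],[[1,62,4],[0.01,0,0],60],[[1,62,4],[0.01,0,0],60],[[1,62,4],[0.01,0,0],60],[[1,30,4],[0.01,0,0],60],[[1,0,4],[0.01,0,0],60],[[1,-20,50],[0.01,0,0],60],[[1,-20,50],[0.01,0,0],60],[[1,-20,50],[0.01,0,0],60]]'
python3 - <<'E'
from h import *
w=bot.camera('wrist'); save(w,'w9',(180,80,460,320),2.8); rects(w,'bread1',.1,6)
o=bot.get_obs(); print(rel(np.array(o['ee_pos']),rot(o['tcp_rot']),[.5807,.0202,.14],85.46))
p=bot.camera('top'); rects(p,'pusher',.04,3); rects(p,'bread1',.04,5)
s=bot.camera('scene'); rects(s,'pusher',.04,2); rects(s,'bread1',.04,5)
E
```

```text
time: 54.15
ee_pos: [0.5448, 0.33, 0.299]
tcp_rot: [-90.1, 0.1, 85.5]
wrist_force: [-0.2, -0.3, -0.8]
opening: 0.0603
bread1 0.9 [632. 340.] [34. 44.] 85.5 [319.0, 220.0, 347.0, 251.0]
bread1 0.79 [627. 303.] [31. 31.] 9.3 [294.0, 219.0, 318.0, 246.0]
bread1 0.38 [607. 294.] [25.  4.] 85.5 [285.0, 218.0, 305.0, 224.0]
(array([-305.,  158.,  -60.]), array([-0., -0., -0.]))
pusher 0.89 [581.  20.] [100.  86.] 85.2 [267.0, 184.0, 298.0, 217.0]
pusher 0.53 [580. 220.] [109.  87.] 59.1 [207.0, 183.0, 244.0, 210.0]
pusher 0.92 [583.  13.] [101.  83.] 84.9 [326.0, 174.0, 364.0, 206.0]
bread1 0.72 [593. 489.] [624. 229.] 85.7 [351.0, 38.0, 459.0, 162.0]
```

View pics/w9.png

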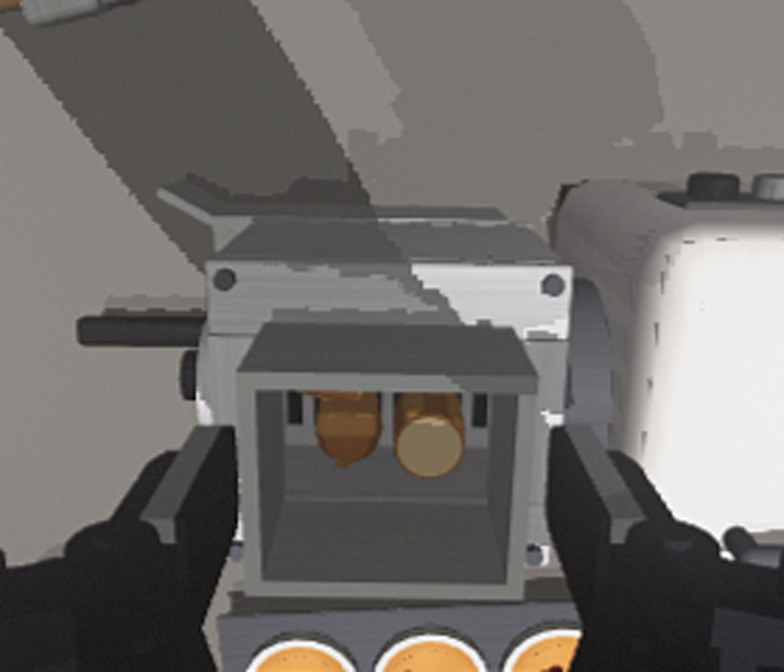

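Looking down the chute: the bread lies low in the chamber at (348,425),(430,435), the chute itself is clear, no bread elsewhere. Fetch the pusher, still at (581,20).

```bash
python3 -m inch '[[[-305,0,-60],[0,0,0],60],[[-305,0,-60],[0,0,0],60],[[-305,0,-60],[0,0,0],60],[[-305,0,-60],[0,0,0],60],[[-305,0,-60],[0,0,0],60],[[-305,60,-60],[0,0,0],60],[[-305,100,-60],[0,0,0],60],[[-305,158,-60],[0,0,0],60],[[-305,158,-60],[0,0,0],60],[[-305,158,-60],[0,0,0],60],[[-305,158,-60],[0,0,0],60]]'
python3 - <<'E'
from h import *
o=bot.get_obs(); print(rel(np.array(o['ee_pos']),rot(o['tcp_rot']),[.5807,.0202,.0505],85.46))
E
```

```text
time: 55.65
ee_pos: [0.5805, 0.0201, 0.1408]
tcp_rot: [-89.9, 0.2, 85.4]
wrist_force: [0.4, 0.1, 0.0]
opening: 0.0601
(array([ 0., 90., -0.]), array([-0., -0., -0.]))
```

```bash
python3 -m inch '[[[0,45,0],[0,0,0],60],[[0,80,0],[0,0,0],60],[[0,89,0],[0,0,0],60],[[0,89,0],[0,0,0],60],[[0,89,0],[0,0,0],60],[[0,89,0],[0,0,0],15],[[0,89,0],[0,0,0],15],[[0,89,0],[0,0,0],15],[[0,89,0],[0,0,0],15],[[0,89,0],[0,0,0],15],[[0,89,0],[0,0,0],15],[[0,89,0],[0,0,0],15]]' 60
python3 - <<'E'
from h import *
o=bot.get_obs(); print(o['ee_pos'],o['tcp_rot'],o['opening'])
E
python3 -m inch '[[[0,-20,0],[0,0,0],15],[[0,-60,0],[0,0,0],15],[[0,-110,0],[0,0,0],15],[[0,-160,0],[0,0,0],15],[[0,-210,0],[0,0,0],15],[[0,-260,0],[0,0,0],15],[[50,-277,0],[0,0,0],15],[[90,-277,0],[0,0,0],15],[[130,-277,0],[0,0,0],15],[[170,-277,0],[0,0,0],15],[[210,-277,0],[0,0,0],15],[[250,-277,1],[0,0,0],15],[[285,-277,2],[0,0,0],15],[[305,-277,3],[0,0,0],15],[[305,-277,3],[0,0,0],15],[[305,-277,3],[0,0,0],15],[[305,-277,3],[0,0,0],15],[[305,-277,3],[0,0,0],15]]'
python3 - <<'E'
from h import *
o=bot.get_obs(); print(rel(np.array(o['ee_pos']),rot(o['tcp_rot']),[.5998,.3251,.2254],85.43),(rot(o['tcp_rot']).T@(np.array([.5998,.3251,.2654])-o['ee_pos'])*1000).round(1))
E
```

```text
time: 56.85
ee_pos: [0.581, 0.02, 0.0531]
tcp_rot: [-90.0, 0.2, 85.4]
wrist_force: [0.0, 1.5, 6.5]
opening: 0.0212
[0.58102946 0.01995649 0.05313755] [-90.03982536   0.15086789  85.39469186] 0.021155337181736233
time: 58.65
ee_pos: [0.6025, 0.3238, 0.3299]
tcp_rot: [-90.1, 0.1, 85.3]
wrist_force: [0.5, -0.6, -2.8]
opening: 0.0212
(array([  1., 104.,   3.]), array([ 0., -0., -0.])) [ 1.3 64.5  2.9]
```

```bash
python3 -m inch '[[[1,20,3],[0,0,0],15],[[1,45,3],[0,0,0],15],[[1,60,3],[0,0,0],15],[[1,60,3],[0,0,0],15],[[1,60,3],[0,0,0],15],[[1,60,3],[0,0,0],15]]'
python3 - <<'E'
from h import *
o=bot.get_obs(); print(o['wrist_force'],(rot(o['tcp_rot']).T@(np.array([.6001,.3251,.228])-o['ee_pos'])*1000).round(1),rel(np.array(o['ee_pos']),rot(o['tcp_rot']),[.6,.3251,.228],85.43)[1])
E
```

```text
time: 59.25
ee_pos: [0.6, 0.3246, 0.2715]
tcp_rot: [-90.2, 0.1, 85.3]
wrist_force: [-1.0, -0.4, -2.2]
opening: 0.0213
[-0.99874889 -0.41723851 -2.20124745] [ 0.6 43.5  0.1] [ 0. -0. -0.]
```

```bash
python3 -m inch '[[[0.5,5,0],[0,0,0],15],[[0.5,10,0],[0,0,0],15],[[0.5,15,0],[0,0,0],15],[[0.5,20,0],[0,0,0],15],[[0.5,20,0],[0,0,0],15]]'
python3 -m inch '[[[0,5,0],[0,0,0],15],[[0,10,0],[0,0,0],15],[[0,15,0],[0,0,0],15],[[0,20,0],[0,0,0],15],[[0,20,0],[0,0,0],15]]'
```

```text
time: 59.75
ee_pos: [0.5999, 0.3249, 0.2505]
tcp_rot: [-90.1, 0.1, 85.3]
wrist_force: [-0.3, -1.0, -3.0]
opening: 0.0212
time: 60.25
ee_pos: [0.5997, 0.3248, 0.2293]
tcp_rot: [-90.0, 0.2, 85.3]
wrist_force: [0.2, 0.2, -3.8]
opening: 0.0211
```

Entering freely, 1–2 mm from seated. Press gently until contact.

```bash
python3 -m inch '[[[0,1,0],[0,0,0],15],[[0,2,0],[0,0,0],15],[[0,3,0],[0,0,0],15],[[0,3,0],[0,0,0],15]]'
python3 -m inch '[[[0,0,0],[0,0,0],25],[[0,0,0],[0,0,0],50],[[0,0,0],[0,0,0],50],[[0,0,0],[0,0,0],50],[[0,-30,0],[0,0,0],50],[[0,-70,0],[0,0,0],50],[[0,-100,0],[0,0,0],50],[[0,-110,50],[0,0,0],50],[[0,-120,80],[0,0,0],50],[[0,-120,80],[0,0,0],50]]'
python3 - <<'E'
from h import *
o=bot.get_obs();print(o['ee_pos'])
w=bot.camera('wrist'); save(w,'w10',(160,60,480,300),2.4); rects(w,'pusher',.216); rects(w,'bread1',.04,3); rects(w,'pan',.04)
p=bot.camera('top'); rects(p,'pusher',.216,2); rects(p,'muffin1',.03,3); rects(p,'bread1',.04,3)
E
```

```text
time: 60.65
ee_pos: [0.5997, 0.3249, 0.2282]
tcp_rot: [-90.1, 0.1, 85.3]
wrist_force: [-1.3, -1.0, 6.0]
opening: 0.0212
time: 61.65
ee_pos: [0.5175, 0.3326, 0.3504]
tcp_rot: [-90.2, -0.0, 85.4]
wrist_force: [0.3, 0.2, 0.5]
opening: 0.0501
[0.51746931 0.33256353 0.35036851]
pusher 0.71 [605. 324.] [99. 98.] 85.4 [275.0, 220.0, 364.0, 299.0]
bread1 0.37 [ 575. -188.] [84. 56.] 89.3 [0.0, 202.0, 48.0, 231.0]
pan 0.89 [587. 191.] [73. 16.] 85.4 [218.0, 182.0, 264.0, 210.0]
pusher 0.85 [600. 325.] [103.  86.] 85.2 [149.0, 167.0, 188.0, 208.0]
pusher 0.73 [ 713. -111.] [43. 43.] 45.7 [311.0, 142.0, 331.0, 159.0]
muffin1 0.5 [ 576. -196.] [54. 57.] 0.4 [338.0, 194.0, 358.0, 212.0]
```

View pics/w10.png

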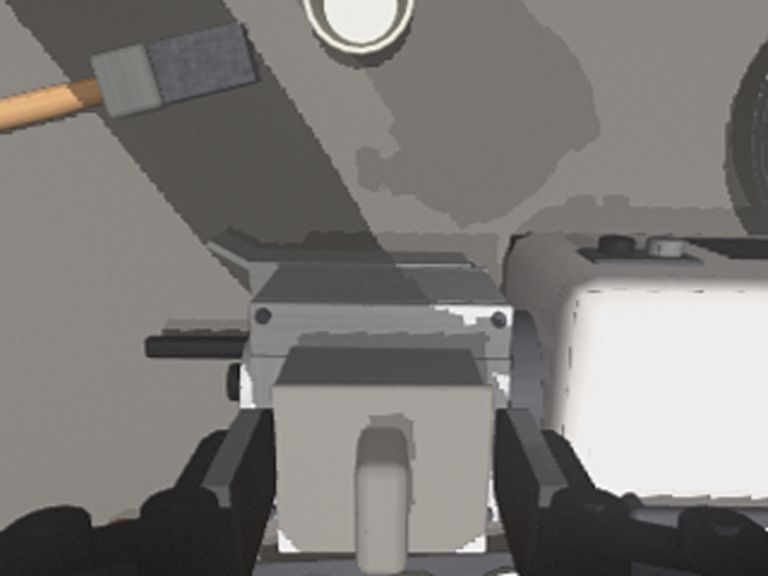

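The pusher's collar lies flat on the chute, edges parallel to the head. The pan handle at (145–245,345) has its tip at y≈0.1546, which is home. Hand in.

```bash
python3 -c "
from workcell import bot
print(bot.job_done())"
```

```text
the job is handed in; nothing more can be done
None
```

The crumb mill is ready and I handed the job in at about 62 s of the 210 s allowed; no verdict comes back, so my own checks are all I have to go on.

- **Pan:** I turned it about 85° by its handle and slid it under the lips until it met the stop at 23 N. The last picture puts the handle tip at y ≈ 0.155 m, within about 1 mm of fully home.
- **Bread:** All five pieces went down the chute one by one, each gripped at about 33 mm. Afterwards the chute was clear with bread low in the chamber. Only two or three pieces could be seen directly. The networks' bread reports outside the mill were one weak one (0.37), at muffin1's place, and a scene-camera box (0.72) that covered the mill itself.
- **Pusher:** It slid in freely and met the rim at 6 N. The height was 2.8 mm above the first grip, and 2.6 mm of that comes from regripping it that much higher. The top camera puts it within 1 mm of the chute's centre.
- **Bystanders:** Muffin1 measured where it started, to within 3 mm. I measured none of the others at the end.

The wrist camera's own estimate of the pusher was about 5 mm off (605, 324 mm), because the ridge and front side widened its outline. I trusted the top camera and the arm's position there.

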